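# Tare, weigh and post the small packets

### The job

Weigh the small packets on the bench together and post them: stand the empty white weighing bowl on the scale's platform, let go and press the yellow tare key, then lay every packet in the bowl and, with hands off bowl and packets, press the green key to book their net weight; never press tare while packets are in the bowl. Then put every packet through the orange sprung flap of the blue collection bin so that the flap shuts again, and leave the empty bowl standing on the scale. Leave the other things on the bench alone.

Things in the scene. Friction and masses are not known exactly. Their poses are not given: they have to be found in the camera images.
- platform (a point): Centre of the top face of the parcel scale's steel platform, 50 mm above the bench. The platform is 260 mm along x by 230 mm along y (axes of the scale; z up); the scale is fixed. A lower console (30 mm high) reaches 95 mm beyond the platform's -x edge, towards the robot, and carries a display and the two keys.
- tare_top (a point): Centre of the top of the yellow round tare key, 28 mm across, 48 mm above the bench, at x = -185, y = +82 mm from the platform's centre. Pressed straight down.
- tare (a joint): Travel of the tare key in m: 0 up, 0.006 fully down; sprung, needs about 5 N, counts as pressed beyond 0.004.
- book_top (a point): Centre of the top of the green round key (books the weight), 28 mm across, 48 mm above the bench, at x = -185, y = -82 mm from the platform's centre. Pressed straight down.
- book (a joint): Travel of the green key in m: 0 up, 0.006 fully down; sprung, needs about 5 N, counts as pressed beyond 0.004.
- bowl: White oblong weighing bowl with cut-off corners, loose, about 0.22 kg, 264 mm along its x, 176 mm along its y, 45 mm high. Upright walls 8 mm thick (can be pinched from above), floor 6 mm thick. Origin at the centre of its underside, z up. At the start it stands empty on the bench to the left, its x roughly along the world's x.
- packet_a: Small square-section mailing carton, brown with a red band near one end, 110 mm along its x, 38 by 38 mm across, 0.12 to 0.26 kg, rigid. Origin at its centre. Lies on the bench at the start, its long side roughly along the world's y; may be absent.
- packet_b: Small square-section mailing carton, off-white with a blue band near one end, 110 mm along its x, 38 by 38 mm across, 0.12 to 0.26 kg, rigid. Origin at its centre. Lies on the bench at the start, its long side roughly along the world's y; may be absent.
- packet_c: Small square-section mailing carton, brown with a green band near one end, 110 mm along its x, 38 by 38 mm across, 0.12 to 0.26 kg, rigid. Origin at its centre. Lies on the bench at the start, its long side roughly along the world's y; may be absent.
- bin: Blue floor-standing collection bin, fixed, beside the bench's right-hand edge, 280 mm along its x by 260 mm along its y. Origin at the centre of its mouth, level with its top, 80 mm above the bench. The mouth is 140 mm along x by 170 mm along y, in a grey rim; an orange flap fills it. Inside it is empty down to a floor 200 mm below the top.
- flap (a joint): Angle of the orange flap in rad: 0 shut (level, about 3 mm below the top of the rim), up to 1.4 open. It is hinged along the mouth's +x side (68 mm from the mouth's centre), and its free edge, on the -x side, swings down into the bin. A light spring shuts it: about 0.2 N at the free edge starts to open it, about 0.5 N holds it at 1 rad; a packet let go half-way through slides in by its own weight.
- tape_roll: Bystander: roll of clear tape lying flat, 100 mm across, 48 mm high. Origin at the centre of its underside.
- label_roll: Bystander: white roll of labels standing on its end, 64 mm across, 42 mm high. Origin at the centre of its underside.
- marker: Bystander: black and red marker pen, 136 mm long, 16 mm high. Origin at its underside.
- cutter: Bystander: yellow box cutter, 160 mm long, 14 mm high. Origin at its underside.
- green_tin: Bystander: green tin, 64 mm across, 95 mm high. Origin at the centre of its underside.
Things that resemble listed ones, but are neither listed nor needed, are in the scene too. Leave any turquoise look-alike of the packet_a alone.

How it is judged:
On the way, in this order (a step that is already met when the one before it is completed fails the run):
1. the empty bowl stands flat on the scale's platform, let go (z of bowl in the frame of platform between -0.006 and 0.008 m and horizontal distance between bowl and platform below 0.06 m and angle between bowl's own z axis and vertical below 0.08 rad and contact force between the fingers and bowl below 0.2 N), for 0.3 s.
2. the tare key is pressed with the empty bowl alone on the platform (all of step 1 and value of joint tare above 0.004 m and contact force between each of packet_a, packet_b, packet_c and bowl below 0.05 N), for 0.05 s.
3. every packet lies in the bowl on the scale, let go (all of step 1 and x of packet_a in the frame of bowl between -0.125 and 0.125 m and y of packet_a in the frame of bowl between -0.082 and 0.082 m and z of packet_a in the frame of bowl between 0.005 and 0.07 m and contact force between the fingers and packet_a below 0.1 N and x of packet_b in the frame of bowl between -0.125 and 0.125 m and y of packet_b in the frame of bowl between -0.082 and 0.082 m and z of packet_b in the frame of bowl between 0.005 and 0.07 m and contact force between the fingers and packet_b below 0.1 N and x of packet_c in the frame of bowl between -0.125 and 0.125 m and y of packet_c in the frame of bowl between -0.082 and 0.082 m and z of packet_c in the frame of bowl between 0.005 and 0.07 m and contact force between the fingers and packet_c below 0.1 N), for 0.3 s.
4. the green key is pressed with every packet in the bowl and hands off bowl and packets (all of step 3 and value of joint book above 0.004 m), for 0.05 s.
At the end, for the whole second after the job is handed in: Every packet lies at rest inside the bin below its flap, its centre more than 50 mm below the bin's top; the flap is shut (below 0.1 rad); both keys are up; the bowl stands flat on the platform, within 60 mm of its centre, and is let go (all of step 1 and x of packet_a in the frame of bin between -0.135 and 0.135 m and y of packet_a in the frame of bin between -0.125 and 0.125 m and z of each of packet_a, packet_b, packet_c in the frame of bin below -0.05 m and linear speed of each of packet_a, packet_b, packet_c below 0.05 m/s and x of packet_b in the frame of bin between -0.135 and 0.135 m and y of packet_b in the frame of bin between -0.125 and 0.125 m and x of packet_c in the frame of bin between -0.135 and 0.135 m and y of packet_c in the frame of bin between -0.125 and 0.125 m and value of joint flap below 0.1 rad and value of joint each of tare, book below 0.002 m); the robot touches nothing.
It fails at once if the robot presses tare while a packet lies in the bowl (value of joint tare above 0.004 m and distance between the grasp point and tare_top below 0.06 m and contact force between any of packet_a, packet_b, packet_c and bowl above 0.3 N).
It fails at once if a bystander is shifted by more than 60 mm (distance of any of tape_roll, label_roll, marker, cutter, green_tin from where it was at the start of the episode above 0.06 m).
Of packet_a, packet_b, packet_c only 2 to 3 are there at a start; the rules pass over those that are not, and their reading is None.
At some moment in a run one of bowl may be knocked a few centimetres aside while the robot is not near it.
Once in a run the grip may slacken for a moment while it holds something.
It also fails if it takes over 208 s, if anything falls off the work surface, if the arm or the gripper's body presses on something with over 40 N, if the wrist force passes 120 N, or if a joint passes its speed limit or range.

### The arm

A 7-joint arm with a two-finger parallel gripper is mounted at the origin on the work surface. World frame = base frame: x ahead of the robot, y to its left, z up, the work surface at z = 0. Lengths are in m, angles in rad, forces in N, time in s.
With the tool pointing down it reaches from about 0.4 to 0.875 m from the base axis. Payload 6.5 kg.
Tool frame: the origin (TCP) lies at the very end of the fingers, on their centre line; the grasp point (between the pads) lies 19 mm behind it (bot.pinch_z is the distance from the TCP to the grasp point, in m); z points along the fingers, y is the line along which they close (so a half turn about z gives the same grasp; the last joint's range is limited). The gripper opens to 88 mm and grips with 3 to 60 N. Pads are 18 mm wide; open, the fingers measure 123 mm over their backs; the gripper's body (75 mm by 187 mm) begins 45 mm behind the grasp point.
Start: joints at [1.219, 0.536, -0.004, 1.538, 0.003, 1.067, -0.071], TCP at [0.183, -0.624, 0.205] pointing down, gripper open.
Joint ranges: [-2.7, 2.7], [-0.37, 2.16], [-1.27, 1.26], [0.24, 2.4], [-1.31, 4.45], [0.19, 1.91], [-2.76, 2.76]. Speed limits (rad/s): [2.39, 2.39, 3.14, 3.14, 3.14, 3.14, 3.14].

### API

Orientations are given as a unit quaternion [x, y, z, w].
In Python, from workcell import monitor, cams, bot gives the robot as it stands.
- The arm moves only by the tool servo_tool, never from a script. Its argument "moves" is one flat list of numbers, 5 for each row, row after row: the shift along the tool's x, y, z normalised to -1 to 1, where 1 is 100 cm, then the turn about the tool's z normalised to -1 to 1, where 1 is 120 degrees, then the gripper command: -1 is fully open, 1 is shut, values between are in proportion. In form: [x, y, z, roll, jaw, x, y, z, roll, jaw, ...]. A call has 1 to 5 rows; each row is the pose to reach, as a shift and turn from the pose commanded when the call began, along the tool's axes at that moment; what a row does not reach only later rows make up. A row lasts 1/8 s, in which the tool goes at most 62.5 mm and 10.7 degrees, less where a joint would pass 70% of its speed; a pose out of reach is approached as far as the arm can. A call with a number of a shift or a turn outside -1 to 1 is refused whole. A call with a gripper value outside its range is refused whole. The fingers move at their own pace and stop on an object; "squeeze" is the grip in N (left out, the last holds). Time passes only in rows, so rows that repeat a pose let the fingers close. It gives the time, the measured TCP pose, the force, the opening and the grip force at its end, in the units of the state.
- monitor.observe(): the state, without advancing time (a new reading comes with each control period).
- cams.capture(name): name is "scene" or "top" or "wrist"; returns (picture, depth): 400x640x3 uint8, red, green, blue; 400x640 float32, m along the optical axis (not along the pixel's ray), 0 where there is no reading.
- cams.camera_model(name): a dict with "fov_y" (degrees; the focal length in pixels is half the picture's height over the tangent of half this angle, whatever the lens; pixels are square), "cx", "cy" (the principal point, pixels), "cam_to_world" (4x4, takes a point from camera to world coordinates). Camera axes: x right, y down, z forward; pixel columns grow to the right and rows downward; lengths in m; the calibration is good to about 2 mm. A picture is of the moment at which its call begins: read the wrist's pose just before it. camera_model takes no time and is no camera call; for the wrist camera it gives the pose at the moment of the call.
- bot.sign_off(): hands the job in; it is judged then, once.
The state is a dict: "clock": time; "joint_positions": joint angles; "joint_vel": joint speeds; "effort": joint torques, N m; "tcp_pos": TCP position; "tcp_rot": TCP orientation; "wrist_force": force on the tool from outside, world axes, zero at the start; "ft_torque": the same for the moment, N m; "grip_width": opening from 0.0 (shut) to 1.0 (fully open); "finger_force": force on a finger pad.
Only numpy, scipy, OpenCV 4.12 (cv2) and the standard library are available. Lean on these libraries where they do the work, as an engineer would, in place of code of your own. Each camera call takes 0.05 s, during which the arm holds its last target. There are 200 camera calls.

## Working session

There is one attempt and no reset: what is moved stays moved. The work goes in short steps, Python scripts to look and compute and a tool call to move; the robot and the scene stay as the last step left them, time stands still between calls to the robot, and variables do not carry over. Pictures are saved under pics/ and viewed, at most 14 in all, crops included, and the job is handed in when it is done.

Besides the shell and the picture viewer there is one more tool, called after "Request:" as name(argument=value, ...), one argument or row to a line, values as JSON. servo_tool: Moves the arm, as the interface text tells. Its arguments: {"type":"object","properties":{"moves":{"type":"array","items":{"type":"number","minimum":-1,"maximum":1}},"squeeze":{"type":"number"}},"required":["moves"]}

```bash
ls; mkdir -p pics; python3 - <<'E'
from workcell import monitor,cams,bot
import cv2,numpy as np
s=monitor.observe(); print(s)
for n in ["scene","top"]:
    p,d=cams.capture(n); cv2.imwrite(f"pics/{n}0.png",p[:,:,::-1]); np.save(f"pics/{n}0.npy",d); print(n,cams.camera_model(n))
E
```

```text
pics
{'clock': 0.0, 'joint_positions': array([ 1.21875795,  0.53715474, -0.00446489,  1.53888028,  0.00259096,
        1.06725649, -0.07120307]), 'joint_vel': array([ 0.00045985,  0.0005683 , -0.00012579,  0.00147531,  0.00105   ,
        0.0016933 , -0.0003684 ]), 'effort': array([-3.27135695e-05, -5.70975137e+01,  9.91016328e-01, -2.51597500e+01,
       -5.61688130e-02,  1.80922000e-02,  1.29096643e-04]), 'tcp_pos': array([ 0.18308569, -0.62298722,  0.20404347]), 'tcp_rot': array([ 9.89797867e-01,  1.42476197e-01, -1.71412948e-04, -8.29022502e-04]), 'wrist_force': array([ 0.842112  , -0.25917148,  0.03715837]), 'ft_torque': array([ 0.02697442, -0.01754989, -0.00500715]), 'finger_force': 0.0, 'grip_width': 0.9962444920794841}
scene {'fov_y': 57.24223632610109, 'cx': 311.8468763552735, 'cy': 204.78443879100297, 'cam_to_world': array([[ 0.86132447,  0.43627071, -0.26036135,  0.79794698],
       [ 0.50804665, -0.74259847,  0.43638987, -0.48438926],
       [-0.00295982, -0.50814898, -0.8612641 ,  1.04339733],
       [ 0.        ,  0.        ,  0.        ,  1.        ]])}
top {'fov_y': 55.06925350322849, 'cx': 322.9761201569862, 'cy': 197.73151080515973, 'cam_to_world': array([[-0.01963432, -0.99126481,  0.13041693,  0.3498968 ],
       [-0.99954428,  0.01647   , -0.02529768,  0.02394858],
       [ 0.02292873, -0.1308542 , -0.99113644,  1.13043071],
       [ 0.        ,  0.        ,  0.        ,  1.        ]])}
```

View pics/scene0.png

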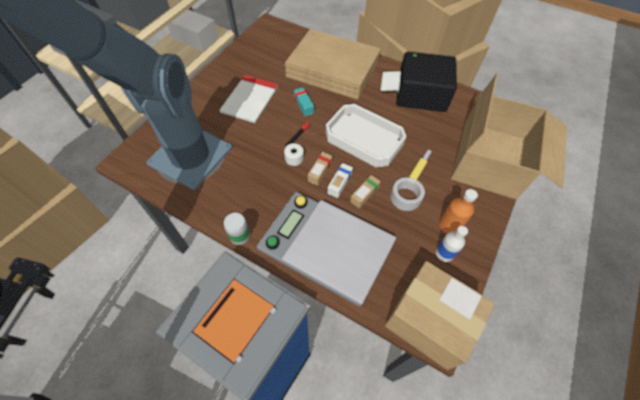

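View pics/top0.png

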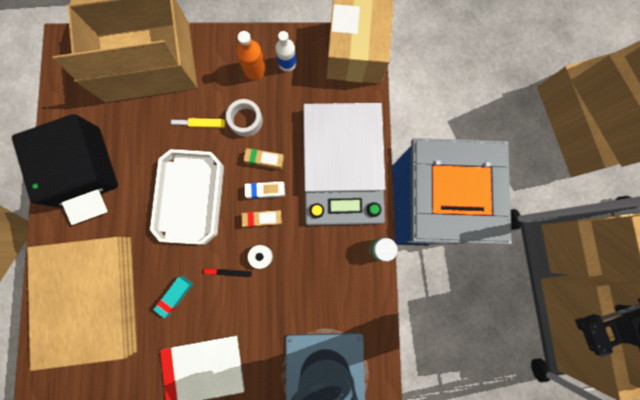

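The scene image shows the bowl at (365,135), packets at (320,168), (341,180) and (366,191), the scale at (330,245) and the bin flap at (235,320). In the top image the bowl is at (187,197), packets a/b/c at (262,219), (265,189) and (264,158), the yellow key at (317,210), the green key at (374,210) and the flap at (462,190). All three packets are there. The turquoise look-alike is at (172,297).

```bash
cat > h.py <<'E'
from workcell import monitor,cams,bot
import cv2,numpy as np
def shot(n,save=None):
    T=None
    m=cams.camera_model(n); p,d=cams.capture(n)
    f=p.shape[0]/2/np.tan(np.radians(m["fov_y"])/2)
    v,u=np.mgrid[:p.shape[0],:p.shape[1]]
    P=np.stack([(u-m["cx"])/f*d,(v-m["cy"])/f*d,d,np.ones_like(d)],-1)@np.array(m["cam_to_world"]).T
    if save: cv2.imwrite(f"pics/{save}.png",p[:,:,::-1])
    W=P[...,:3]; W[d==0]=np.nan
    return p,W
def rect(W,mask):
    q=W[mask&np.isfinite(W[...,2])]
    (c,s,a)=cv2.minAreaRect((q[:,:2]*1000).astype(np.float32))
    return np.round(c,1),np.round(s,1),round(a,1),np.round(np.percentile(q[:,2],[10,50,90])*1000,1),len(q)
def blobs(W,mask,minpx=60):
    n,l,st,_=cv2.connectedComponentsWithStats(mask.astype(np.uint8))
    return [l==i for i in range(1,n) if st[i,4]>=minpx]
E
python3 - <<'E'
from h import *
for n in ["top","scene"]:
    p,W=shot(n); x,y,z=np.moveaxis(W,-1,0)
    h=cv2.cvtColor(p,cv2.COLOR_RGB2HSV).astype(int); H,S,V=np.moveaxis(h,-1,0)
    print(n,"bench z",np.nanmedian(z[(abs(x-.55)<.05)&(abs(y-.2)<.3)]))
    on=(x>.2)&(x<1.1)&(y>-.8)&(y<.6)
    for nm,m in dict(scale=on&(abs(z-.05)<.006)&(y<0)&(x>.3),yellow=on&(H>22)&(H<34)&(S>150)&(V>120)&(z>.035)&(y<.1),green=on&(H>50)&(H<80)&(S>120)&(z>.035)&(z<.06)&(y<0),
       bowlrim=on&(abs(z-.045)<.006)&(y>.15), packets=on&(abs(z-.038)<.006)&(y>-.02)&(y<.25), flap=(H>5)&(H<18)&(S>180)&(y<-.2)&(abs(z-.077)<.01),bin=(abs(z-.08)<.006)&(y<-.2)&(x<.75)).items():
        for b in blobs(W,m,25): print(nm,*rect(W,b))
E
```

```text
top bench z 0.007250373076948091
scale [ 861.7 -104.6] [164.3   7.1] 84.4 [45.1 50.5 55.1] 106
scale [643.6 -90.2] [180.2 261.2] 90.0 [47.5 50.1 52.7] 5350
scale [ 456.5 -145.4] [26.  30.4] 44.6 [46.1 50.9 53.7] 81
yellow [458.2  13.8] [28.6 28.8] 88.9 [42.4 50.9 54.1] 92
green [ 458.2 -148.4] [29.3 30.3] 1.4 [41.7 50.6 53.3] 95
bowlrim [1039.6  520.5] [  7.5 160. ] 8.1 [40.5 45.9 50.1] 135
bowlrim [1013.3  400.7] [88.6  1.6] 8.5 [40.9 46.8 49.6] 31
bowlrim [875.3 197.2] [16.4 57.2] 7.1 [39.9 45.7 50. ] 40
bowlrim [838.8 419.6] [13.1 91.3] 16.5 [39.6 45.  49.7] 63
bowlrim [820.7 534.2] [  5.6 128.3] 8.7 [40.7 44.8 49.8] 91
bowlrim [739.4 226.2] [99.5 98.9] 32.3 [44.  47.7 50. ] 393
bowlrim [506.2 388. ] [177.8 264.1] 85.3 [41.2 44.4 47.2] 859
bowlrim [622.8 211.4] [19.3 32.1] 84.9 [39.2 39.9 42.4] 33
bowlrim [615.7 185. ] [29.5 23.3] 0.4 [39.2 40.  42. ] 35
bowlrim [607.9 163.9] [21.7 28. ] 58.6 [39.2 40.4 42.1] 34
bowlrim [514.3 166.2] [14.7 30.2] 10.8 [39.3 40.1 41.1] 27
bowlrim [331.9 179.8] [59.2 61. ] 89.0 [39.9 41.9 44.2] 375
bowlrim [240.4 405. ] [15.5 43.4] 81.5 [39.1 40.  41
[... 1434 characters left out ...]
 187.5] [66.4 37.3] 82.1 [39.2 40.2 41.7] 84
bowlrim [735.2 224.8] [98.1 99.1] 2.6 [41.5 47.5 49.8] 324
bowlrim [889.4 175.4] [16.1 56.7] 72.1 [40.7 44.5 49.8] 44
packets [328.7 178. ] [62.1 60.8] 2.5 [38.1 41.7 43.6] 188
packets [436.2 174. ] [ 39.2 113.4] 3.7 [35.4 38.5 41.2] 309
packets [518.8 165.5] [ 38.9 112.3] 2.9 [35.5 38.5 41.1] 329
packets [613.  169.5] [112.7  40.1] 80.7 [35.7 38.4 41. ] 347
packets [740.4 196.1] [97.1 40.8] 8.8 [33.  38.1 42.6] 67
packets [459.5   7.7] [37.9 59.3] 10.4 [33.  39.5 42.8] 88
packets [890.6 172.8] [14.2 53.1] 75.5 [33.1 38.3 42.9] 40
packets [913.7  82.9] [19.5 51.3] 76.5 [33.1 37.9 42.9] 39
bin [ 503.  -390.7] [272. 293.] 87.3 [76.  79.1 81.7] 11443
```

```bash
cat >> h.py <<'E'
def pose():
    s=monitor.observe(); x,y=s["tcp_rot"][:2]
    return np.r_[s["tcp_pos"],np.degrees(np.arctan2(2*x*y,1-2*y*y))],s
def plan(wps,start=None):
    c=pose()[0] if start is None else np.array(start,float)
    print("at",np.round(c,4))
    for w in wps:
        w=np.array(w,float); a=np.radians(c[3]); d=w-c
        tx=d[0]*np.cos(a)+d[1]*np.sin(a); ty=d[0]*np.sin(a)-d[1]*np.cos(a)
        r=-((d[3]+180)%360-180)
        print([round(v,4) for v in (tx,ty,-d[2],r/120)],"rows",int(np.ceil(max(np.linalg.norm(d[:3])/.0625,abs(r)/10.7)-1e-6)))
        c=w
E
python3 - <<'E'
from h import *
plan([(.33,-.45,.22,60),(.44,-.25,.22,100),(.49,0,.22,140),(.50,.25,.22,172),(.497,.303,.2,175.3)])
E
```

```text
at [ 0.1831 -0.6233  0.2044 16.3753]
[np.float64(0.1898), np.float64(-0.1248), np.float64(-0.0156), np.float64(-0.3635)] rows 5
[np.float64(0.2282), np.float64(-0.0047), np.float64(-0.0), np.float64(-0.3333)] rows 4
[np.float64(0.2375), np.float64(0.0927), np.float64(-0.0), np.float64(-0.3333)] rows 5
[np.float64(0.153), np.float64(0.1979), np.float64(-0.0), np.float64(-0.2667)] rows 5
[np.float64(0.0103), np.float64(0.0521), np.float64(0.02), np.float64(-0.0275)] rows 1
```

Request:
servo_tool(
  moves=[0.19, -0.125, -0.016, -0.3635, -1, 0.19, -0.125, -0.016, -0.3635, -1, 0.19, -0.125, -0.016, -0.3635, -1, 0.19, -0.125, -0.016, -0.3635, -1, 0.19, -0.125, -0.016, -0.3635, -1],
)

```text
clock: 0.82
tcp_pos: [0.3333, -0.4471, 0.2213]
tcp_rot: [0.864, 0.503, 0.001, -0.0]
wrist_force: [-0.4, -0.5, 0.4]
grip_width: 0.998
finger_force: 0.0
```

Request:
servo_tool(
  moves=[0.228, -0.005, 0, -0.333, -1, 0.228, -0.005, 0, -0.333, -1, 0.228, -0.005, 0, -0.333, -1, 0.228, -0.005, 0, -0.333, -1, 0.228, -0.005, 0, -0.333, -1],
)

```text
clock: 1.45
tcp_pos: [0.4412, -0.2481, 0.2209]
tcp_rot: [0.642, 0.767, 0.0, -0.0]
wrist_force: [0.1, -0.7, 0.1]
grip_width: 0.997
finger_force: 0.0
```

Request:
servo_tool(
  moves=[0.2375, 0.093, 0, -0.333, -1, 0.2375, 0.093, 0, -0.333, -1, 0.2375, 0.093, 0, -0.333, -1, 0.2375, 0.093, 0, -0.333, -1, 0.2375, 0.093, 0, -0.333, -1],
)

```text
clock: 2.08
tcp_pos: [0.4912, 0.0025, 0.2211]
tcp_rot: [0.341, 0.94, 0.001, 0.0]
wrist_force: [1.2, -0.1, 0.4]
grip_width: 0.998
finger_force: 0.0
```

Request:
servo_tool(
  moves=[0.153, 0.198, 0, -0.267, -1, 0.153, 0.198, 0, -0.267, -1, 0.153, 0.198, 0, -0.267, -1, 0.153, 0.198, 0, -0.267, -1, 0.153, 0.198, 0, -0.267, -1],
)

```text
clock: 2.7
tcp_pos: [0.5006, 0.2531, 0.2207]
tcp_rot: [0.069, 0.998, 0.001, -0.0]
wrist_force: [-0.9, -0.5, -1.3]
grip_width: 0.996
finger_force: 0.0
```

Request:
servo_tool(
  moves=[0.01, 0.052, 0.02, -0.0275, -0.2, 0.01, 0.052, 0.02, -0.0275, -0.2, 0.01, 0.052, 0.02, -0.0275, -0.2],
)

```text
clock: 3.08
tcp_pos: [0.4997, 0.2996, 0.2003]
tcp_rot: [0.044, 0.999, -0.001, -0.0]
wrist_force: [-0.9, -0.2, 0.6]
grip_width: 0.687
finger_force: 0.0
```

```bash
python3 - <<'E'
from h import *
p,s=pose(); print(np.round(p,4),s["joint_positions"].round(2),s["clock"],s["grip_width"])
p,W=shot("wrist","w1"); z=W[...,2];x=W[...,0];y=W[...,1]
print(cams.camera_model("wrist"))
for b in blobs(W,(abs(z-.045)<.005)&(y>.25)&(x>.3)&(x<.7),200): print("rim",*rect(W,b))
for b in blobs(W,(abs(z-.038)<.005)&(y>.05)&(y<.25)&(x>.3)&(x<.7),200): print("pk",*rect(W,b))
E
```

```text
[  0.4997   0.2996   0.2003 174.9898] [-0.02  0.57 -0.84  1.69  0.47  1.1   0.49] 3.075 0.6865705824988914
{'fov_y': 68.86024209538581, 'cx': 322.7729969452358, 'cy': 200.3158753214364, 'cam_to_world': array([[ 0.08889329,  0.9569464 ,  0.27631789,  0.42816675],
       [ 0.99603633, -0.08454056, -0.02764991,  0.30598803],
       [-0.00309941,  0.27768055, -0.96066847,  0.37934982],
       [ 0.        ,  0.        ,  0.        ,  1.        ]])}
rim [503.  386.7] [175.9 263.2] 85.3 [42.2 43.6 44.7] 4339
rim [478.1 636.6] [51.2 51.2] 19.8 [41.9 45.2 48.9] 1688
rim [562.8 607.2] [33.3 93.3] 81.9 [41.  45.4 49.1] 519
pk [331.8 178.1] [63.7 57. ] 84.6 [40.  41.2 42.3] 3193
pk [436.7 173.8] [ 38.6 110. ] 2.5 [36.3 37.3 38.3] 3238
pk [520.  164.5] [ 39.  110.2] 2.7 [36.2 37.2 38.2] 2707
pk [606.8 137.2] [32.5 37.6] 78.4 [36.1 37.2 38. ] 372
pk [622.6 216.8] [13.5 38.6] 71.4 [35.7 36.9 37.8] 207
```

```bash
python3 - <<'E'
from h import *
for i in range(3): print(pose()[0].round(4), pose()[1]["joint_vel"].round(3)); cams.capture("wrist")
plan([(.4961,.303,.06,175.3),(.4961,.303,.013,175.3)])
E
```

```text
[  0.4998   0.2996   0.2006 174.9764] [ 0.004 -0.01  -0.009 -0.001 -0.003 -0.001 -0.   ]
[  0.4998   0.2998   0.2009 174.9888] [-0.002 -0.004 -0.012 -0.001 -0.002  0.001  0.   ]
[  0.4996   0.3003   0.201  175.0247] [-0.006 -0.002 -0.008 -0.001 -0.001 -0.003 -0.001]
at [  0.4994   0.3007   0.2011 175.0629]
[np.float64(0.0035), np.float64(0.002), np.float64(0.1411), np.float64(-0.002)] rows 3
[np.float64(0.0), np.float64(0.0), np.float64(0.047), np.float64(-0.0)] rows 1
```

Request:
servo_tool(
  moves=[0.003, 0.002, 0.14, -0.002, -0.2, 0.003, 0.002, 0.14, -0.002, -0.2, 0.003, 0.002, 0.14, -0.002, -0.2, 0.003, 0.002, 0.165, -0.002, -0.2, 0.003, 0.002, 0.187, -0.002, -0.2],
)

```text
clock: 3.9
tcp_pos: [0.497, 0.3054, 0.0148]
tcp_rot: [0.04, 0.999, 0.001, 0.001]
wrist_force: [0.9, -0.1, -1.3]
grip_width: 0.601
finger_force: 0.0
```

Request:
servo_tool(
  moves=[0, 0, 0, 0, 1, 0, 0, 0, 0, 1, 0, 0, 0, 0, 1, 0, 0, 0, 0, 1, 0, 0, 0, 0, 1],
  squeeze=35,
)

```text
clock: 4.53
tcp_pos: [0.4956, 0.305, 0.0142]
tcp_rot: [0.039, 0.999, 0.0, 0.0]
wrist_force: [-0.2, 0.2, -0.6]
grip_width: 0.054
finger_force: 0.0
```

Request:
servo_tool(
  moves=[0, 0, 0, 0, 1, 0, 0, 0, 0, 1],
)

```text
clock: 4.78
tcp_pos: [0.4955, 0.3049, 0.0139]
tcp_rot: [0.039, 0.999, -0.0, -0.0]
wrist_force: [0.7, 0.2, -0.2]
grip_width: 0.008
finger_force: 0.0
```

```bash
python3 - <<'E'
from h import *
print(pose())
p,W=shot("wrist","w2"); z=W[...,2];x=W[...,0];y=W[...,1]
for b in blobs(W,(abs(z-.045)<.005)&(y>.25)&(x>.3)&(x<.7),200): print("rim",*rect(W,b))
E
```

```text
(array([4.95453601e-01, 3.04940999e-01, 1.38912819e-02, 1.75497729e+02]), {'clock': 4.775, 'joint_positions': array([-0.14269408,  0.80192262, -0.67608284,  1.80152379,  0.6865126 ,
        0.78880105,  0.31696084]), 'joint_vel': array([-0.00065004,  0.00094193,  0.00103921, -0.0022732 ,  0.00050845,
        0.00152729, -0.00128909]), 'effort': array([ 8.38719250e-03, -5.62029433e+01, -1.14087778e+01, -1.57384443e+01,
       -3.95555422e-02,  3.98691441e-02,  3.18104139e-04]), 'tcp_pos': array([0.4954536 , 0.304941  , 0.01389128]), 'tcp_rot': array([ 3.92796166e-02,  9.99228257e-01, -3.21487935e-05, -3.86338578e-05]), 'wrist_force': array([ 0.69429555,  0.17336114, -0.23582662]), 'ft_torque': array([ 0.0721754 , -0.09719385,  0.00401549]), 'finger_force': 0.0, 'grip_width': 0.007860394731517815})
rim [430.1 314.5] [ 28.8 118.9] 76.5 [42.6 43.8 44.8] 4346
rim [482.2 471.6] [ 9.8 57.4] 86.3 [40.8 43.1 44.3] 1443
rim [553.8 298.7] [ 7.6 26.3] 85.5 [42.7 43.7 44.5] 431
```

View pics/w2.png

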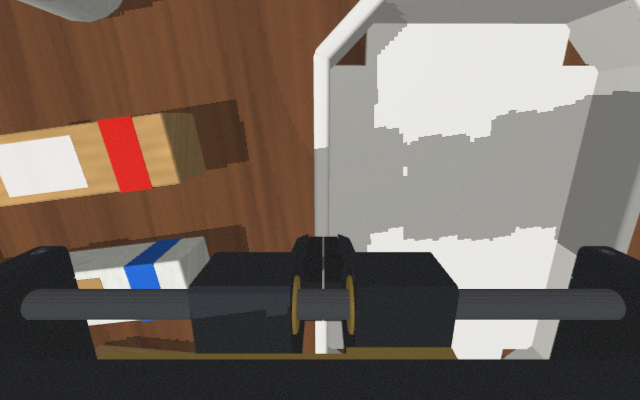

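The wrist view shows the bowl wall running vertically at column 322, with the closed fingertips at (322,245) right on top of it. I'll check their height from the depth image.

```bash
python3 - <<'E'
from h import *
p,W=shot("wrist")
for v in (180,220,232,240,250,260,270,285,305,340,355):
    print(v,[tuple((W[v,u]*1000).round(0)) for u in (300,315,322,330,345)])
E
python3 -c "
import cv2
i=cv2.imread('pics/w2.png')[215:365,250:400];cv2.imwrite('pics/w2c.png',cv2.resize(i,None,fx=4,fy=4))"
```

```text
180 [(np.float64(464.0), np.float64(291.0), np.float64(-2.0)), (np.float64(455.0), np.float64(304.0), np.float64(43.0)), (np.float64(456.0), np.float64(307.0), np.float64(44.0)), (np.float64(464.0), np.float64(312.0), np.float64(4.0)), (np.float64(465.0), np.float64(322.0), np.float64(5.0))]
220 [(np.float64(493.0), np.float64(289.0), np.float64(-1.0)), (np.float64(477.0), np.float64(302.0), np.float64(44.0)), (np.float64(477.0), np.float64(305.0), np.float64(44.0)), (np.float64(492.0), np.float64(310.0), np.float64(5.0)), (np.float64(493.0), np.float64(320.0), np.float64(4.0))]
232 [(np.float64(502.0), np.float64(288.0), np.float64(-1.0)), (np.float64(484.0), np.float64(301.0), np.float64(44.0)), (np.float64(485.0), np.float64(305.0), np.float64(43.0)), (np.float64(501.0), np.float64(309.0), np.float64(4.0)), (np.float64(502.0), np.float64(319.0), np.float64(4.0))]
240 [(np.float64(484.0), np.float64(294.0), np.float64(55.0)), (np.float64(486.0), np.float64(301.0), np.float64(51.0)), (np.float64(486.0), np.float64(305.0), np.float64(51.0)), (np.float64(486.0), np.float64(309.0), np.
[... 1449 characters left out ...]
70.0), np.float64(308.0), np.float64(128.0)), (np.float64(471.0), np.float64(312.0), np.float64(127.0))]
340 [(np.float64(496.0), np.float64(297.0), np.float64(111.0)), (np.float64(557.0), np.float64(295.0), np.float64(42.0)), (np.float64(556.0), np.float64(299.0), np.float64(43.0)), (np.float64(590.0), np.float64(302.0), np.float64(6.0)), (np.float64(497.0), np.float64(312.0), np.float64(111.0))]
355 [(np.float64(478.0), np.float64(301.0), np.float64(136.0)), (np.float64(477.0), np.float64(304.0), np.float64(138.0)), (np.float64(477.0), np.float64(306.0), np.float64(137.0)), (np.float64(477.0), np.float64(308.0), np.float64(137.0)), (np.float64(478.0), np.float64(311.0), np.float64(136.0))]
```

View pics/w2c.png

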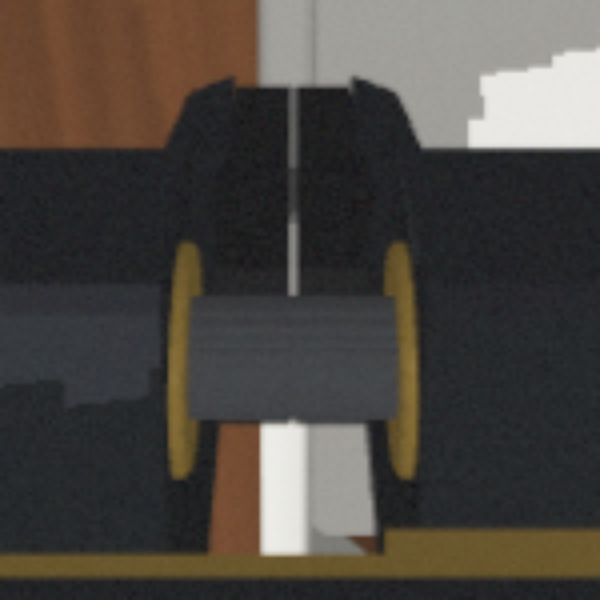

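```bash
python3 - <<'E'
from h import *
p,W=shot("scene")
x,y,z=np.moveaxis(W,-1,0)
V=p.max(-1)
m=(V<70)&(abs(x-.495)<.04)&(abs(y-.305)<.05)&(z>.01)
print(m.sum(), np.percentile(z[m],[0,1,5,20,50]) if m.any() else 0)
v,u=np.where(m); print(u.min(),u.max(),v.min(),v.max())
u0,v0=int(u.mean()),int(v.mean())
c=p[max(0,v0-80):v0+80,max(0,u0-100):u0+100,::-1]
cv2.imwrite("pics/s1.png",cv2.resize(c,None,fx=4,fy=3.7))
E
```

```text
411 [0.05492542 0.06105031 0.12911191 0.14992144 0.17628881]
343 369 111 145
```

View pics/s1.png

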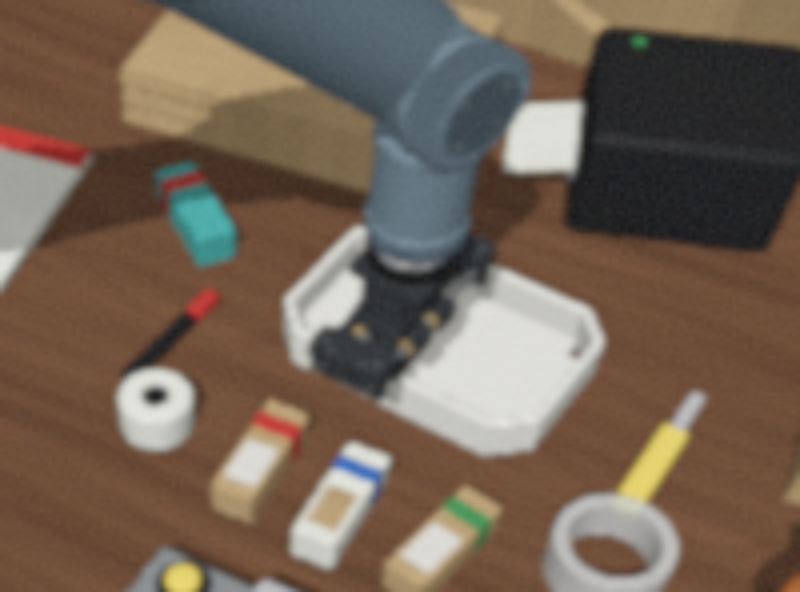

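The scene crop shows the fingertips resting above the near bowl rim, not around it. The real tips are therefore about 34 mm higher than the reported TCP. I'll open and go down in small steps while watching the force.

Request:
servo_tool(
  moves=[0, 0, 0, 0, -0.2, 0, 0, 0, 0, -0.2, 0, 0, 0, 0, -0.2, 0, 0, 0, 0, -0.2, 0, 0, 0, 0, -0.2],
)

```text
clock: 5.55
tcp_pos: [0.4955, 0.305, 0.0139]
tcp_rot: [0.039, 0.999, 0.0, -0.0]
wrist_force: [0.6, -0.5, -0.2]
grip_width: 0.546
finger_force: 0.0
```

Request:
servo_tool(
  moves=[0, 0, 0.003, 0, -0.2, 0, 0, 0.006, 0, -0.2, 0, 0, 0.009, 0, -0.2],
)

```text
clock: 5.92
tcp_pos: [0.4954, 0.3049, 0.0046]
tcp_rot: [0.039, 0.999, -0.0, -0.0]
wrist_force: [-0.1, -0.1, 0.1]
grip_width: 0.607
finger_force: 0.0
```

```bash
python3 - <<'E'
from h import *
print(pose()[0].round(4),pose()[1]["wrist_force"],pose()[1]["grip_width"])
p,W=shot("wrist","w3")
E
```

```text
[4.954e-01 3.049e-01 4.600e-03 1.755e+02] [-0.11071551 -0.12117608  0.05867595] 0.6068968634314773
```

View pics/w3.png

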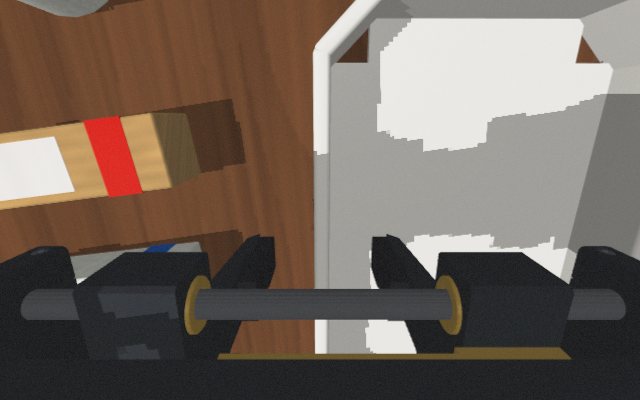

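The fingertips, at (260,240) and (385,240), straddle the wall at column 322. They still have about 40 mm to the bench.

Request:
servo_tool(
  moves=[0, 0, 0.006, 0, -0.2, 0, 0, 0.011, 0, -0.2, 0, 0, 0.016, 0, -0.2, 0, 0, 0.02, 0, -0.2],
)

```text
clock: 6.48
tcp_pos: [0.4954, 0.3049, -0.0155]
tcp_rot: [0.039, 0.999, -0.0, -0.0]
wrist_force: [-0.1, -0.1, 0.6]
grip_width: 0.598
finger_force: 0.0
```

```bash
python3 - <<'E'
from h import *
print(pose()[0].round(4),pose()[1]["wrist_force"],pose()[1]["grip_width"])
p,W=shot("wrist","w4")
for v in (225,232,238,245,260): print(v,[tuple((W[v,u]*1000).astype(int).tolist()) for u in (235,245,255,265,385)])
E
```

```text
[ 4.954000e-01  3.049000e-01 -1.550000e-02  1.755015e+02] [-0.09151851 -0.09642739  0.59814044] 0.5983443364408255
225 [(481, 252, 0), (482, 258, -1), (482, 264, 0), (483, 270, 0), (487, 341, 4)]
232 [(486, 252, 0), (487, 257, 0), (487, 263, -1), (488, 269, -2), (491, 341, 5)]
238 [(490, 251, -1), (490, 257, 0), (481, 269, 22), (483, 274, 19), (489, 338, 18)]
245 [(495, 250, 0), (481, 267, 31), (483, 271, 28), (483, 276, 28), (488, 336, 27)]
260 [(481, 266, 46), (483, 270, 44), (483, 274, 44), (486, 277, 39), (487, 333, 44)]
```

Request:
servo_tool(
  moves=[0, 0, 0.003, 0, 1, 0, 0, 0.003, 0, 1, 0, 0, 0.003, 0, 1, 0, 0, 0.003, 0, 1, 0, 0, 0.003, 0, 1],
  squeeze=40,
)

```text
clock: 7.15
tcp_pos: [0.4955, 0.3048, -0.018]
tcp_rot: [0.039, 0.999, -0.0, 0.0]
wrist_force: [-0.6, 0.0, 0.5]
grip_width: 0.086
finger_force: 40.0
```

Request:
servo_tool(
  moves=[0, 0, 0, 0, 1, 0, 0, 0, 0, 1, 0, 0, 0, 0, 1],
)

```text
clock: 7.52
tcp_pos: [0.4956, 0.3048, -0.018]
tcp_rot: [0.039, 0.999, -0.0, 0.0]
wrist_force: [0.0, -0.9, 3.4]
grip_width: 0.088
finger_force: 40.0
```

```bash
python3 - <<'E'
from h import *
plan([(.4956,.3048,.1,175.5),(.55,.09,.11,178),(.6413,-.149,.11,180.2)])
E
```

```text
at [ 4.95600e-01  3.04800e-01 -1.80000e-02  1.75492e+02]
[np.float64(-0.0), np.float64(-0.0), np.float64(-0.118), np.float64(-0.0001)] rows 2
[np.float64(-0.0711), np.float64(-0.2099), np.float64(-0.01), np.float64(-0.0208)] rows 4
[np.float64(-0.0996), np.float64(-0.2357), np.float64(-0.0), np.float64(-0.0183)] rows 5
```

Request:
servo_tool(
  moves=[0, 0, -0.02, 0, 1, 0, 0, -0.05, 0, 1, 0, 0, -0.08, 0, 1, 0, 0, -0.118, 0, 1, 0, 0, -0.118, 0, 1],
)

```text
clock: 8.15
tcp_pos: [0.497, 0.3066, 0.1035]
tcp_rot: [0.039, 0.999, 0.002, 0.002]
wrist_force: [0.1, -0.3, -3.0]
grip_width: 0.085
finger_force: 40.1
```

Request:
servo_tool(
  moves=[-0.01, -0.03, -0.003, 0, 1, -0.03, -0.08, -0.01, -0.01, 1, -0.047, -0.135, -0.01, -0.02, 1, -0.062, -0.18, -0.01, -0.02, 1, -0.071, -0.21, -0.01, -0.02, 1],
)

```text
clock: 8.78
tcp_pos: [0.5495, 0.0866, 0.109]
tcp_rot: [0.02, 1.0, -0.001, -0.001]
wrist_force: [-0.0, -0.5, -2.3]
grip_width: 0.085
finger_force: 40.0
```

Request:
servo_tool(
  moves=[-0.02, -0.05, 0, 0, 1, -0.045, -0.105, 0, -0.01, 1, -0.068, -0.16, 0, -0.018, 1, -0.088, -0.21, 0, -0.018, 1, -0.1, -0.236, 0, -0.018, 1],
)

```text
clock: 9.4
tcp_pos: [0.6405, -0.154, 0.1086]
tcp_rot: [0.002, 1.0, -0.001, -0.001]
wrist_force: [0.4, 0.2, -3.1]
grip_width: 0.088
finger_force: 40.0
```

Request:
servo_tool(
  moves=[0, 0, 0, 0, 1, 0, 0, 0, 0, 1],
)

```text
clock: 9.65
tcp_pos: [0.6403, -0.1479, 0.1093]
tcp_rot: [-0.001, 1.0, 0.001, -0.001]
wrist_force: [1.0, -0.1, -2.7]
grip_width: 0.085
finger_force: 40.0
```

```bash
python3 - <<'E'
from h import *
print(pose()[0].round(4),pose()[1]["grip_width"],pose()[1]["finger_force"])
p,W=shot("wrist","w5"); x,y,z=np.moveaxis(W,-1,0)
h=cv2.cvtColor(p,cv2.COLOR_RGB2HSV).astype(int); H,S,V=np.moveaxis(h,-1,0)
for nm,m in dict(yel=(H>22)&(H<34)&(S>150)&(V>100)&(abs(z-.048)<.01),grn=(H>50)&(H<80)&(S>120)&(abs(z-.048)<.01)).items():
    for b in blobs(W,m,100): print(nm,*rect(W,b))
p,W=shot("top","t5"); x,y,z=np.moveaxis(W,-1,0)
for b in blobs(W,(p.min(-1)>120)&(z>.1)&(z<.2)&(abs(x-.64)<.2)&(abs(y+.07)<.2),50): print("bowl",*rect(W,b))
E
```

```text
[ 6.40300e-01 -1.47900e-01  1.09300e-01 -1.79857e+02] 0.0850832699113238 40.0421793339774
bowl [643.  -66.5] [264.9 183.1] 0.1 [131.1 134.  170.8] 5465
bowl [ 675.4 -112. ] [24.7 26.8] 88.7 [130.8 132.9 135.8] 92
```

Request:
servo_tool(
  moves=[0, 0, 0.03, 0, 1, 0, 0, 0.055, 0, 1, 0, 0, 0.067, 0, 1, 0, 0, 0.073, 0, 1, 0, 0, 0.0755, 0, 1],
)

```text
clock: 10.38
tcp_pos: [0.6415, -0.1493, 0.0346]
tcp_rot: [-0.001, 1.0, 0.0, 0.0]
wrist_force: [-0.4, -0.0, -1.7]
grip_width: 0.089
finger_force: 4.0
```

Request:
servo_tool(
  moves=[0, 0, 0, 0, 1, 0, 0, 0, 0, 1],
)

```text
clock: 10.62
tcp_pos: [0.6415, -0.1496, 0.035]
tcp_rot: [-0.0, 1.0, -0.0, 0.0]
wrist_force: [-0.1, -0.1, -2.3]
grip_width: 0.086
finger_force: 40.0
```

Request:
servo_tool(
  moves=[0, 0, 0.001, 0, 1, 0, 0, 0.002, 0, 1, 0, 0, 0.003, 0, 1],
)

```text
clock: 11.0
tcp_pos: [0.6413, -0.1498, 0.0321]
tcp_rot: [-0.0, 1.0, -0.0, 0.0]
wrist_force: [-3.3, -0.8, 8.6]
grip_width: 0.086
finger_force: 40.0
```

Request:
servo_tool(
  moves=[0, 0, 0, 0, -0.3, 0, 0, 0, 0, -0.3, 0, 0, 0, 0, -0.3, 0, 0, 0, 0, -0.3, 0, 0, 0, 0, -0.3],
)

```text
clock: 11.62
tcp_pos: [0.6411, -0.1494, 0.0314]
tcp_rot: [-0.001, 1.0, 0.0, 0.0]
wrist_force: [0.1, 0.6, 0.4]
grip_width: 0.627
finger_force: 0.0
```

Request:
servo_tool(
  moves=[0, 0, -0.04, 0, -0.3, 0, 0, -0.08, 0, -0.3, 0, 0, -0.12, 0, -0.3, 0, 0, -0.12, 0, -0.3],
)

```text
clock: 12.12
tcp_pos: [0.6434, -0.1494, 0.1549]
tcp_rot: [-0.0, 1.0, -0.0, 0.003]
wrist_force: [0.2, 0.7, 0.5]
grip_width: 0.651
finger_force: 0.0
```

```bash
python3 - <<'E'
from h import *
p,W=shot("top","t6"); x,y,z=np.moveaxis(W,-1,0)
for b in blobs(W,(abs(z-.095)<.008)&(abs(x-.64)<.2)&(abs(y+.07)<.17)&(p.min(-1)>100),50): print("bowl",*rect(W,b))
plan([(.50,.05,.12,135),(.457,.015,.08,92)])
E
```

```text
bowl [644.5 -65.4] [176.  264.9] 89.8 [90.9 94.6 97.3] 817
at [ 6.418000e-01 -1.495000e-01  1.526000e-01 -1.799482e+02]
[np.float64(0.1417), np.float64(0.1997), np.float64(0.0326), np.float64(0.3754)] rows 5
[np.float64(0.0057), np.float64(-0.0552), np.float64(0.04), np.float64(0.3583)] rows 5
```

Request:
servo_tool(
  moves=[0.184, 0.164, 0, 0, 1, 0.184, 0.164, 0, 0, 1, 0.184, 0.164, 0, 0, 1, 0.184, 0.164, 0, 0, 1, 0.184, 0.164, 0.02, 0, 1],
)

```text
clock: 12.8
tcp_pos: [0.4537, 0.0167, 0.1311]
tcp_rot: [-0.003, 1.0, -0.0, -0.0]
wrist_force: [1.1, -0.6, -0.1]
grip_width: 0.108
finger_force: 0.0
```

Request:
servo_tool(
  moves=[0, 0, 0.03, 0, 1, 0, 0, 0.06, 0, 1, 0, 0, 0.073, 0, 1, 0, 0, 0.073, 0, 1],
)

```text
clock: 13.3
tcp_pos: [0.4559, 0.0144, 0.0576]
tcp_rot: [-0.001, 1.0, 0.0, -0.001]
wrist_force: [0.6, -0.1, 0.0]
grip_width: 0.005
finger_force: 0.0
```

```bash
python3 - <<'E'
from h import *
print(pose()[0].round(4),pose()[1]["joint_positions"].round(2),pose()[1]["grip_width"])
p,W=shot("wrist","w6"); x,y,z=np.moveaxis(W,-1,0)
h=cv2.cvtColor(p,cv2.COLOR_RGB2HSV).astype(int); H,S,V=np.moveaxis(h,-1,0)
for b in blobs(W,(H>22)&(H<34)&(S>150)&(V>100)&(abs(z-.048)<.01),60): print("yel",*rect(W,b))
p,W=shot("top"); x,y,z=np.moveaxis(W,-1,0)
for b in blobs(W,(abs(z-.095)<.008)&(abs(x-.64)<.2)&(abs(y+.07)<.17)&(p.min(-1)>100),50): print("bowl",*rect(W,b))
plan([(.4575,.014,.01,180)])
E
```

```text
[ 4.559000e-01  1.440000e-02  5.760000e-02 -1.799246e+02] [ 0.49  0.59 -0.77  2.1   0.64  0.7   0.87] 0.0049693589309461605
yel [454.1  15.6] [24.  28.6] 0.4 [47.3 50.7 51.6] 1131
bowl [644.5 -65.4] [176.  264.7] 89.8 [90.8 94.7 97.3] 710
at [ 4.573000e-01  1.450000e-02  5.890000e-02 -1.799398e+02]
[np.float64(-0.0002), np.float64(-0.0005), np.float64(0.0489), np.float64(0.0005)] rows 1
```

Request:
servo_tool(
  moves=[0, 0, 0.03, 0, 1, 0, 0, 0.042, 0, 1, 0, 0, 0.046, 0, 1, 0, 0, 0.049, 0, 1, 0, 0, 0.049, 0, 1],
)

```text
clock: 14.02
tcp_pos: [0.4571, 0.014, 0.0121]
tcp_rot: [-0.001, 1.0, -0.002, 0.0]
wrist_force: [-10.9, -3.6, 36.2]
grip_width: 0.005
finger_force: 18.4
```

Request:
servo_tool(
  moves=[0, 0, 0.001, 0, 1, 0, 0, 0.001, 0, 1],
)

```text
clock: 14.28
tcp_pos: [0.4572, 0.0139, 0.0119]
tcp_rot: [-0.001, 1.0, -0.002, 0.001]
wrist_force: [-14.8, -4.0, 49.2]
grip_width: 0.004
finger_force: 25.0
```

Request:
servo_tool(
  moves=[0, 0, 0.001, 0, 1, 0, 0, 0.001, 0, 1],
)

```text
clock: 14.52
tcp_pos: [0.4572, 0.0139, 0.0117]
tcp_rot: [-0.001, 1.0, -0.003, 0.001]
wrist_force: [-17.2, -4.6, 64.1]
grip_width: 0.006
finger_force: 31.6
```

Request:
servo_tool(
  moves=[0, 0, -0.04, 0, 1, 0, 0, -0.09, 0, 1, 0, 0, -0.11, 0, 1],
)

```text
clock: 14.9
tcp_pos: [0.4584, 0.0147, 0.1205]
tcp_rot: [-0.001, 1.0, -0.0, 0.002]
wrist_force: [0.3, 0.1, -0.2]
grip_width: 0.004
finger_force: 0.0
```

```bash
python3 - <<'E'
from h import *
p,W=shot("top","t7"); x,y,z=np.moveaxis(W,-1,0)
for b in blobs(W,(abs(z-.095)<.008)&(abs(x-.64)<.2)&(abs(y+.07)<.17)&(p.min(-1)>100),50): print("bowl",*rect(W,b))
for b in blobs(W,(abs(z-.038)<.006)&(y>.05)&(y<.25)&(x>.38)&(x<.68),200): print("pk",*rect(W,b))
plan([(.445,.12,.12,135),(.437,.174,.09,92.4)])
E
```

```text
bowl [644.5 -65.5] [175.9 263.8] 89.6 [91.  94.5 97.1] 682
pk [615.9 169.1] [110.1  39.2] 78.5 [35.7 38.2 40.9] 495
pk [522.5 166.3] [ 38.5 107.9] 2.5 [35.4 38.1 40.7] 445
pk [439.5 175.4] [ 38.4 110.8] 2.9 [35.1 37.8 40.4] 497
at [ 4.593000e-01  1.480000e-02  1.216000e-01 -1.799352e+02]
[np.float64(0.0142), np.float64(0.1052), np.float64(0.0016), np.float64(0.3755)] rows 5
[np.float64(0.0438), np.float64(0.0325), np.float64(0.03), np.float64(0.355)] rows 4
```

Request:
servo_tool(
  moves=[0.014, 0.105, 0.002, 0.3755, -0.36, 0.014, 0.105, 0.002, 0.3755, -0.36, 0.014, 0.105, 0.002, 0.3755, -0.36, 0.014, 0.105, 0.002, 0.3755, -0.36, 0.014, 0.105, 0.002, 0.3755, -0.36],
)

```text
clock: 15.58
tcp_pos: [0.4427, 0.1197, 0.1154]
tcp_rot: [0.384, 0.923, -0.0, 0.0]
wrist_force: [-0.8, 0.7, 0.3]
grip_width: 0.549
finger_force: 0.0
```

Request:
servo_tool(
  moves=[0.044, 0.0325, 0.03, 0.355, -0.36, 0.044, 0.0325, 0.03, 0.355, -0.36, 0.044, 0.0325, 0.03, 0.355, -0.36, 0.044, 0.0325, 0.03, 0.355, -0.36, 0.044, 0.0325, 0.03, 0.355, -0.36],
)

```text
clock: 16.2
tcp_pos: [0.4346, 0.1736, 0.0854]
tcp_rot: [0.692, 0.722, -0.0, 0.0]
wrist_force: [-0.4, -0.9, -0.1]
grip_width: 0.678
finger_force: 0.0
```

```bash
python3 - <<'E'
from h import *
print(pose()[0].round(4),pose()[1]["joint_positions"].round(2),pose()[1]["grip_width"])
p,W=shot("wrist","w7"); x,y,z=np.moveaxis(W,-1,0)
for b in blobs(W,(abs(z-.038)<.005)&(y>.05)&(y<.25)&(x>.38)&(x<.68),200): print("pk",*rect(W,b))
plan([(.437,.174,-.023,92.4)])
E
```

```text
[4.34600e-01 1.73600e-01 8.54000e-02 9.24536e+01] [-0.08  0.46 -0.48  2.08  0.34  0.68 -0.74] 0.6783178334191244
pk [436.5 174. ] [ 38.2 109.4] 2.6 [36.4 37.2 38.1] 6007
pk [614.9 178.8] [87.8 40.8] 79.6 [36.  37.1 38. ] 4898
pk [519.3 166. ] [ 39.3 107.8] 1.9 [36.3 37.2 38. ] 4850
at [4.34600e-01 1.73600e-01 8.54000e-02 9.24989e+01]
[np.float64(0.0003), np.float64(0.0025), np.float64(0.1084), np.float64(0.0008)] rows 2
```

Request:
servo_tool(
  moves=[0, 0.002, 0.05, 0, -0.36, 0, 0.002, 0.085, 0, -0.36, 0, 0.002, 0.1, 0, -0.36, 0, 0.002, 0.106, 0, -0.36, 0, 0.002, 0.106, 0, 0.3],
)

```text
clock: 16.88
tcp_pos: [0.4372, 0.1738, -0.0201]
tcp_rot: [0.692, 0.722, 0.0, 0.0]
wrist_force: [-0.1, 0.4, -0.4]
grip_width: 0.59
finger_force: 0.0
```

Request:
servo_tool(
  moves=[0, 0, 0, 0, 1, 0, 0, 0, 0, 1, 0, 0, 0, 0, 1, 0, 0, 0, 0, 1],
  squeeze=30,
)

```text
clock: 17.38
tcp_pos: [0.4375, 0.1738, -0.0197]
tcp_rot: [0.692, 0.722, 0.001, 0.0]
wrist_force: [-1.2, -0.3, 7.2]
grip_width: 0.429
finger_force: 30.0
```

Request:
servo_tool(
  moves=[0, 0, -0.03, 0, 1, 0, 0, -0.08, 0, 1, 0, 0, -0.13, 0, 1, 0, 0, -0.15, 0, 1],
)

```text
clock: 17.88
tcp_pos: [0.4377, 0.1739, 0.1321]
tcp_rot: [0.692, 0.722, 0.002, 0.001]
wrist_force: [1.4, -0.6, -2.7]
grip_width: 0.43
finger_force: 30.0
```

```bash
python3 - <<'E'
from h import *
print(pose()[1]["grip_width"])
plan([(.51,.05,.13,91),(.572,-.067,.13,90),(.572,-.067,.04,90)])
E
```

```text
0.4302810686344747
at [ 0.4377  0.1739  0.1321 92.3868]
[np.float64(-0.1268), np.float64(0.0671), np.float64(0.0021), np.float64(0.0116)] rows 3
[np.float64(-0.1181), np.float64(0.0599), np.float64(-0.0), np.float64(0.0083)] rows 3
[np.float64(0.0), np.float64(0.0), np.float64(0.09), np.float64(-0.0)] rows 2
```

Request:
servo_tool(
  moves=[-0.05, 0.027, 0, 0.011, 1, -0.09, 0.05, 0, 0.011, 1, -0.15, 0.08, 0, 0.02, 1, -0.2, 0.103, 0, 0.02, 1, -0.245, 0.127, 0, 0.02, 1],
)

```text
clock: 18.5
tcp_pos: [0.5739, -0.0687, 0.1293]
tcp_rot: [0.708, 0.707, -0.0, -0.0]
wrist_force: [1.2, 0.7, -2.1]
grip_width: 0.427
finger_force: 30.0
```

Request:
servo_tool(
  moves=[0, 0, 0, 0, 1, 0, 0, 0, 0, 1],
)

```text
clock: 18.75
tcp_pos: [0.573, -0.0652, 0.1291]
tcp_rot: [0.707, 0.707, -0.0, -0.001]
wrist_force: [0.9, 0.7, -3.2]
grip_width: 0.43
finger_force: 30.0
```

```bash
python3 - <<'E'
from h import *
print(pose()[1]["grip_width"])
p,W=shot("top"); x,y,z=np.moveaxis(W,-1,0)
for b in blobs(W,(abs(z-.095)<.008)&(abs(x-.64)<.2)&(abs(y+.07)<.17)&(p.min(-1)>100),50): print("bowl",*rect(W,b))
plan([(.572,-.067,.038,90)])
E
```

```text
0.42961157543141576
bowl [644.7  -6.8] [ 59.  264.5] 89.9 [91.5 94.6 97.3] 368
at [ 5.72900e-01 -6.45000e-02  1.29200e-01  9.00932e+01]
[np.float64(-0.0025), np.float64(-0.0009), np.float64(0.0912), np.float64(0.0008)] rows 2
```

Request:
servo_tool(
  moves=[-0.002, 0, 0.04, 0, 1, -0.002, 0, 0.07, 0, 1, -0.002, 0, 0.085, 0, 1, -0.002, 0, 0.091, 0, 1, -0.002, 0, 0.091, 0, 1],
)

```text
clock: 19.42
tcp_pos: [0.5741, -0.0675, 0.0389]
tcp_rot: [0.707, 0.707, 0.0, 0.0]
wrist_force: [-0.3, 0.4, -2.9]
grip_width: 0.43
finger_force: 30.0
```

Request:
servo_tool(
  moves=[0, 0, 0, 0, -0.14, 0, 0, 0, 0, -0.14, 0, 0, 0, 0, -0.14, 0, 0, 0, 0, -0.14],
)

```text
clock: 19.92
tcp_pos: [0.5739, -0.068, 0.0386]
tcp_rot: [0.707, 0.707, 0.0, 0.0]
wrist_force: [0.1, -0.3, -0.3]
grip_width: 0.569
finger_force: 0.0
```

Request:
servo_tool(
  moves=[0, 0, -0.04, 0, -0.14, 0, 0, -0.09, 0, -0.14, 0, 0, -0.1, 0, -0.14],
)

```text
clock: 20.3
tcp_pos: [0.5761, -0.0679, 0.1417]
tcp_rot: [0.707, 0.707, 0.002, 0.002]
wrist_force: [-0.2, -0.1, -1.5]
grip_width: 0.568
finger_force: 0.0
```

```bash
python3 - <<'E'
from h import *
plan([(.53,.06,.13,92),(.520,.165,.09,92.5),(.520,.165,-.02,92.5)])
E
```

```text
at [ 5.76100e-01 -6.79000e-02  1.41700e-01  8.99889e+01]
[np.float64(0.1279), np.float64(-0.0461), np.float64(0.0117), np.float64(-0.0168)] rows 3
[np.float64(0.1053), np.float64(-0.0063), np.float64(0.04), np.float64(-0.0042)] rows 2
[np.float64(0.0), np.float64(0.0), np.float64(0.11), np.float64(-0.0)] rows 2
```

Request:
servo_tool(
  moves=[0.06, -0.02, 0.01, -0.01, -0.36, 0.115, -0.04, 0.01, -0.02, -0.36, 0.17, -0.052, 0.03, -0.021, -0.36, 0.22, -0.054, 0.05, -0.021, -0.36, 0.233, -0.054, 0.052, -0.021, -0.36],
)

```text
clock: 20.92
tcp_pos: [0.5174, 0.1687, 0.0847]
tcp_rot: [0.689, 0.724, -0.001, -0.002]
wrist_force: [0.2, -0.3, -0.1]
grip_width: 0.679
finger_force: 0.0
```

Request:
servo_tool(
  moves=[0, 0, 0, 0, -0.36, 0, 0, 0, 0, -0.36],
)

```text
clock: 21.18
tcp_pos: [0.5204, 0.1628, 0.0865]
tcp_rot: [0.692, 0.722, -0.0, 0.001]
wrist_force: [0.1, -0.6, -0.0]
grip_width: 0.68
finger_force: 0.0
```

```bash
python3 - <<'E'
from h import *
p,W=shot("wrist","w8"); x,y,z=np.moveaxis(W,-1,0)
for b in blobs(W,(abs(z-.038)<.005)&(y>.05)&(y<.25)&(x>.38)&(x<.68),200): print("pk",*rect(W,b))
plan([(.520,.165,-.021,92.4)])
E
```

```text
pk [613.  168.3] [109.5  39.4] 79.1 [36.2 37.2 38. ] 5680
pk [519.5 165.2] [ 38.7 109.2] 2.3 [36.3 37.2 38.1] 5995
at [5.20500e-01 1.62800e-01 8.65000e-02 9.23454e+01]
[np.float64(0.0022), np.float64(-0.0004), np.float64(0.1075), np.float64(-0.0005)] rows 2
```

Request:
servo_tool(
  moves=[0.002, -0.001, 0.05, 0, -0.36, 0.002, -0.001, 0.085, 0, -0.36, 0.002, -0.001, 0.1, 0, -0.36, 0.002, -0.001, 0.107, 0, -0.36, 0.002, -0.001, 0.107, 0, 0.3],
)

```text
clock: 21.85
tcp_pos: [0.5194, 0.1669, -0.02]
tcp_rot: [0.692, 0.722, 0.0, 0.0]
wrist_force: [-1.0, 0.0, 0.8]
grip_width: 0.589
finger_force: 0.0
```

Request:
servo_tool(
  moves=[0, 0, 0, 0, 1, 0, 0, 0, 0, 1, 0, 0, 0, 0, 1, 0, 0, 0, 0, 1],
)

```text
clock: 22.35
tcp_pos: [0.5197, 0.1673, -0.0196]
tcp_rot: [0.691, 0.722, 0.001, 0.001]
wrist_force: [-0.3, -0.6, 5.9]
grip_width: 0.43
finger_force: 30.0
```

Request:
servo_tool(
  moves=[0, 0, -0.03, 0, 1, 0, 0, -0.08, 0, 1, 0, 0, -0.13, 0, 1, 0, 0, -0.15, 0, 1],
)

```text
clock: 22.85
tcp_pos: [0.5197, 0.1675, 0.1322]
tcp_rot: [0.691, 0.722, 0.002, 0.001]
wrist_force: [0.1, -0.6, -2.1]
grip_width: 0.432
finger_force: 30.0
```

```bash
python3 - <<'E'
from h import *
p,W=shot("top"); x,y,z=np.moveaxis(W,-1,0)
for b in blobs(W,(abs(z-.095)<.008)&(abs(x-.64)<.2)&(abs(y+.07)<.17)&(p.min(-1)>100),50): print("bowl",*rect(W,b))
plan([(.642,-.067,.13,90)])
E
```

```text
bowl [644.5 -65.6] [176.4 265.5] 89.8 [91.  94.5 97.1] 892
bowl [577.1 -66.6] [ 38.6 109.3] 0.6 [91.6 94.1 96.6] 440
at [ 0.5205  0.1677  0.1336 92.5125]
[np.float64(-0.2398), np.float64(0.111), np.float64(0.0036), np.float64(0.0209)] rows 5
```

Request:
servo_tool(
  moves=[-0.05, 0.023, 0, 0.01, 1, -0.1, 0.046, 0, 0.02, 1, -0.15, 0.07, 0, 0.02, 1, -0.2, 0.093, 0, 0.02, 1, -0.24, 0.112, 0, 0.02, 1],
)

```text
clock: 23.52
tcp_pos: [0.6409, -0.0707, 0.128]
tcp_rot: [0.707, 0.707, -0.001, -0.0]
wrist_force: [0.7, -0.4, -2.3]
grip_width: 0.431
finger_force: 30.0
```

Request:
servo_tool(
  moves=[0, 0, 0, 0, 1, 0, 0, 0, 0, 1, 0, 0, 0, 0, 1],
)

```text
clock: 23.9
tcp_pos: [0.6404, -0.0658, 0.129]
tcp_rot: [0.705, 0.709, -0.0, -0.001]
wrist_force: [0.3, 0.6, -1.6]
grip_width: 0.432
finger_force: 30.0
```

```bash
python3 - <<'E'
from h import *
p,W=shot("top"); x,y,z=np.moveaxis(W,-1,0)
for b in blobs(W,(abs(z-.095)<.008)&(abs(x-.64)<.2)&(abs(y+.07)<.17)&(p.min(-1)>100),50): print("bowl",*rect(W,b))
plan([(.643,-.067,.038,90)])
E
```

```text
bowl [626.8 -26.1] [286.1 155.5] 24.1 [91.6 94.6 96.9] 517
bowl [575.9 -25. ] [25.  37.5] 89.0 [92.  94.  96.4] 89
bowl [572.  -84.5] [73.  26.8] 89.6 [91.8 94.1 96.9] 269
at [ 6.40600e-01 -6.60000e-02  1.29200e-01  9.02561e+01]
[np.float64(-0.001), np.float64(0.0024), np.float64(0.0912), np.float64(0.0021)] rows 2
```

Request:
servo_tool(
  moves=[-0.001, 0.003, 0.04, 0.002, 1, -0.001, 0.003, 0.07, 0.002, 1, -0.001, 0.003, 0.085, 0.002, 1, -0.001, 0.003, 0.091, 0.002, 1, -0.001, 0.003, 0.091, 0.002, 1],
)

```text
clock: 24.58
tcp_pos: [0.6446, -0.0686, 0.039]
tcp_rot: [0.708, 0.706, 0.0, 0.0]
wrist_force: [-0.7, 0.4, -2.1]
grip_width: 0.43
finger_force: 30.0
```

Request:
servo_tool(
  moves=[0, 0, 0, 0, -0.14, 0, 0, 0, 0, -0.14, 0, 0, 0, 0, -0.14, 0, 0, 0, 0, -0.14],
)

```text
clock: 25.08
tcp_pos: [0.6443, -0.0689, 0.0387]
tcp_rot: [0.708, 0.706, 0.0, 0.0]
wrist_force: [-0.1, 0.1, -0.3]
grip_width: 0.566
finger_force: 0.0
```

Request:
servo_tool(
  moves=[0, 0, -0.04, 0, -0.14, 0, 0, -0.09, 0, -0.14, 0, 0, -0.1, 0, -0.14],
)

```text
clock: 25.45
tcp_pos: [0.6466, -0.0687, 0.1422]
tcp_rot: [0.708, 0.706, 0.002, 0.002]
wrist_force: [0.2, 0.3, -1.6]
grip_width: 0.571
finger_force: 0.0
```

```bash
python3 - <<'E'
from h import *
plan([(.613,.1683,.09,79.1)])
E
```

```text
at [ 6.46600e-01 -6.87000e-02  1.42200e-01  8.98718e+01]
[np.float64(0.237), np.float64(-0.0341), np.float64(0.0522), np.float64(0.0898)] rows 4
```

Request:
servo_tool(
  moves=[0.06, -0.01, 0.01, 0.03, -0.36, 0.115, -0.02, 0.01, 0.06, -0.36, 0.17, -0.03, 0.03, 0.09, -0.36, 0.22, -0.034, 0.05, 0.09, -0.36, 0.237, -0.034, 0.052, 0.09, -0.36],
)

```text
clock: 26.08
tcp_pos: [0.6079, 0.1724, 0.0844]
tcp_rot: [0.769, 0.639, -0.001, -0.002]
wrist_force: [0.4, 0.3, -0.3]
grip_width: 0.679
finger_force: 0.0
```

Request:
servo_tool(
  moves=[0, 0, 0, 0, -0.36, 0, 0, 0, 0, -0.36],
)

```text
clock: 26.32
tcp_pos: [0.6115, 0.1655, 0.0866]
tcp_rot: [0.772, 0.636, -0.0, 0.001]
wrist_force: [-1.1, -0.1, -0.4]
grip_width: 0.68
finger_force: 0.0
```

```bash
python3 - <<'E'
from h import *
p,W=shot("wrist","w9"); x,y,z=np.moveaxis(W,-1,0)
for b in blobs(W,(abs(z-.038)<.005)&(y>.05)&(y<.25)&(x>.38)&(x<.68),200): print("pk",*rect(W,b))
plan([(.613,.1683,-.021,79.1)])
E
```

```text
pk [613.2 168.3] [109.4  38.5] 79.2 [36.3 37.2 38.1] 5995
at [ 0.6116  0.1654  0.0867 78.8925]
[np.float64(0.0031), np.float64(0.0008), np.float64(0.1077), np.float64(-0.0017)] rows 2
```

Request:
servo_tool(
  moves=[0.003, 0.001, 0.05, -0.002, -0.36, 0.003, 0.001, 0.085, -0.002, -0.36, 0.003, 0.001, 0.1, -0.002, -0.36, 0.003, 0.001, 0.107, -0.002, -0.36, 0.003, 0.001, 0.107, -0.002, 0.3],
)

```text
clock: 27.0
tcp_pos: [0.613, 0.1708, -0.0198]
tcp_rot: [0.77, 0.638, 0.001, 0.0]
wrist_force: [0.4, -0.4, 0.0]
grip_width: 0.592
finger_force: 0.0
```

Request:
servo_tool(
  moves=[0, 0, 0, 0, 1, 0, 0, 0, 0, 1, 0, 0, 0, 0, 1, 0, 0, 0, 0, 1],
)

```text
clock: 27.5
tcp_pos: [0.6135, 0.1712, -0.0193]
tcp_rot: [0.77, 0.638, 0.001, 0.001]
wrist_force: [0.6, 0.2, 6.4]
grip_width: 0.427
finger_force: 30.0
```

Request:
servo_tool(
  moves=[0, 0, -0.03, 0, 1, 0, 0, -0.08, 0, 1, 0, 0, -0.13, 0, 1, 0, 0, -0.15, 0, 1],
)

```text
clock: 28.0
tcp_pos: [0.6133, 0.1716, 0.132]
tcp_rot: [0.77, 0.638, 0.002, 0.001]
wrist_force: [-0.1, 0.6, -2.6]
grip_width: 0.428
finger_force: 30.0
```

```bash
python3 - <<'E'
from h import *
p,W=shot("top"); x,y,z=np.moveaxis(W,-1,0)
for b in blobs(W,(abs(z-.095)<.008)&(abs(x-.64)<.2)&(abs(y+.07)<.17)&(p.min(-1)>100),50): print("bowl",*rect(W,b))
plan([(.710,-.067,.13,90)])
E
```

```text
bowl [644.5 -65.5] [176.1 264.6] 89.8 [90.7 94.5 97. ] 769
bowl [645.9 -70.1] [106.8  39.1] 89.2 [91.5 94.2 96.6] 493
bowl [576.5 -66.7] [ 38.  109.4] 1.0 [91.7 94.1 96.7] 437
at [ 0.6138  0.1717  0.1331 79.3139]
[np.float64(-0.2167), np.float64(0.1387), np.float64(0.0031), np.float64(-0.0891)] rows 5
```

Request:
servo_tool(
  moves=[-0.045, 0.028, 0, -0.03, 1, -0.09, 0.057, 0, -0.06, 1, -0.135, 0.085, 0, -0.089, 1, -0.18, 0.115, 0, -0.089, 1, -0.217, 0.139, 0, -0.089, 1],
)

```text
clock: 28.68
tcp_pos: [0.7076, -0.071, 0.1264]
tcp_rot: [0.708, 0.707, -0.002, -0.001]
wrist_force: [-0.1, 0.7, -1.7]
grip_width: 0.429
finger_force: 30.0
```

Request:
servo_tool(
  moves=[0, 0, 0, 0, 1, 0, 0, 0, 0, 1, 0, 0, 0, 0, 1],
)

```text
clock: 29.05
tcp_pos: [0.7078, -0.0658, 0.1285]
tcp_rot: [0.706, 0.708, -0.0, -0.001]
wrist_force: [0.7, 0.1, -2.3]
grip_width: 0.427
finger_force: 30.0
```

```bash
python3 - <<'E'
from h import *
print(pose()[1]["grip_width"])
plan([(.711,-.068,.038,90)])
E
```

```text
0.42700444273109867
at [ 7.07800e-01 -6.58000e-02  1.28500e-01  9.01432e+01]
[np.float64(-0.0022), np.float64(0.0032), np.float64(0.0905), np.float64(0.0012)] rows 2
```

Request:
servo_tool(
  moves=[-0.002, 0.004, 0.04, 0.001, 1, -0.002, 0.004, 0.07, 0.001, 1, -0.002, 0.004, 0.085, 0.001, 1, -0.002, 0.004, 0.09, 0.001, 1, -0.002, 0.004, 0.09, 0.001, 1],
)

```text
clock: 29.68
tcp_pos: [0.7131, -0.0697, 0.0402]
tcp_rot: [0.708, 0.706, 0.0, 0.0]
wrist_force: [0.3, -0.4, -2.3]
grip_width: 0.426
finger_force: 30.0
```

Request:
servo_tool(
  moves=[0, 0, 0, 0, -0.14, 0, 0, 0, 0, -0.14, 0, 0, 0, 0, -0.14, 0, 0, 0, 0, -0.14],
)

```text
clock: 30.18
tcp_pos: [0.7127, -0.0701, 0.0397]
tcp_rot: [0.708, 0.706, 0.0, 0.0]
wrist_force: [0.6, -0.2, -0.1]
grip_width: 0.572
finger_force: 0.0
```

Request:
servo_tool(
  moves=[0, 0, -0.04, 0, -0.14, 0, 0, -0.09, 0, -0.14, 0, 0, -0.11, 0, -0.14, 0, 0, -0.11, 0, -0.14],
)

```text
clock: 30.68
tcp_pos: [0.7134, -0.0701, 0.1505]
tcp_rot: [0.708, 0.706, 0.001, 0.001]
wrist_force: [0.1, -0.6, -0.9]
grip_width: 0.573
finger_force: 0.0
```

```bash
python3 - <<'E'
from h import *
plan([(.58,-.11,.15,135),(.457,-.149,.13,180),(.457,-.149,.06,180)])
E
```

```text
at [ 7.13400e-01 -7.01000e-02  1.50500e-01  8.98692e+01]
[np.float64(-0.0402), np.float64(-0.1333), np.float64(0.0005), np.float64(-0.3761)] rows 5
[np.float64(0.0594), np.float64(-0.1146), np.float64(0.02), np.float64(-0.375)] rows 5
[np.float64(0.0), np.float64(0.0), np.float64(0.07), np.float64(-0.0)] rows 2
```

Request:
servo_tool(
  moves=[-0.04, -0.133, 0, -0.376, 1, -0.04, -0.133, 0, -0.376, 1, -0.04, -0.133, 0, -0.376, 1, -0.04, -0.133, 0, -0.376, 1, -0.04, -0.133, 0, -0.376, 1],
)

```text
clock: 31.3
tcp_pos: [0.5781, -0.1099, 0.1475]
tcp_rot: [0.383, 0.924, -0.0, -0.002]
wrist_force: [0.2, -0.5, -0.3]
grip_width: 0.024
finger_force: 0.0
```

Request:
servo_tool(
  moves=[0.0594, -0.1146, 0.02, -0.375, 1, 0.0594, -0.1146, 0.02, -0.375, 1, 0.0594, -0.1146, 0.02, -0.375, 1, 0.0594, -0.1146, 0.02, -0.375, 1, 0.0594, -0.1146, 0.02, -0.375, 1],
)

```text
clock: 31.92
tcp_pos: [0.456, -0.1485, 0.1286]
tcp_rot: [0.001, 1.0, 0.001, -0.001]
wrist_force: [0.3, 0.3, 0.8]
grip_width: 0.003
finger_force: 0.0
```

Request:
servo_tool(
  moves=[0, 0, 0.04, 0, 1, 0, 0, 0.07, 0, 1, 0, 0, 0.07, 0, 1],
)

```text
clock: 32.3
tcp_pos: [0.4549, -0.1478, 0.0576]
tcp_rot: [0.001, 1.0, 0.001, -0.002]
wrist_force: [0.1, 0.5, -0.1]
grip_width: 0.003
finger_force: 0.0
```

```bash
python3 - <<'E'
from h import *
print(pose()[0].round(4),pose()[1]["joint_positions"].round(2),pose()[1]["grip_width"])
p,W=shot("wrist","w10"); x,y,z=np.moveaxis(W,-1,0)
h=cv2.cvtColor(p,cv2.COLOR_RGB2HSV).astype(int); H,S,V=np.moveaxis(h,-1,0)
for b in blobs(W,(H>50)&(H<80)&(S>120)&(abs(z-.048)<.01),60): print("grn",*rect(W,b))
p,W=shot("top","t10"); x,y,z=np.moveaxis(W,-1,0)
for b in blobs(W,(abs(z-.095)<.008)&(abs(x-.64)<.2)&(abs(y+.07)<.17)&(p.min(-1)>80),50): print("bowl",*rect(W,b))
plan([(.457,-.149,.0145,180)])
E
```

```text
[ 4.549000e-01 -1.478000e-01  5.760000e-02  1.798544e+02] [ 0.81  0.61 -0.74  2.05  0.62  0.72  1.24] 0.002741796917924523
grn [ 368.1 -155.4] [ 6.4 38.6] 27.5 [40.  48.5 55.9] 134
grn [ 453.1 -147.7] [28.  21.2] 85.0 [47.9 50.7 51.6] 1040
bowl [644.4 -65.2] [264.8 176.1] 0.1 [91.2 94.7 97.3] 873
bowl [715.3 -72.1] [108.3  40.1] 90.0 [91.7 94.3 96.8] 486
bowl [646.4 -70.1] [106.7  38.8] 89.2 [91.7 94.  96.5] 501
bowl [576.3 -66.6] [ 38.7 109.6] 1.4 [91.1 94.  96.6] 474
at [ 4.569000e-01 -1.483000e-01  5.980000e-02  1.799214e+02]
[np.float64(-0.0001), np.float64(-0.0007), np.float64(0.0453), np.float64(-0.0007)] rows 1
```

View pics/t10.png

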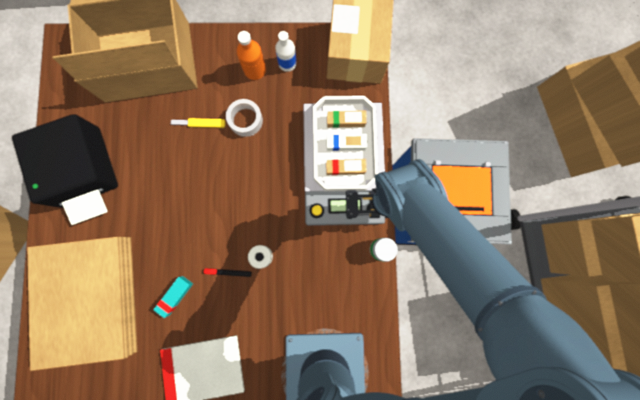

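The top image shows all three packets in the bowl, at (347,118), (347,142) and (347,167), and the gripper over the green key. Pressing it now.

Request:
servo_tool(
  moves=[0, 0, 0.03, 0, 1, 0, 0, 0.042, 0, 1, 0, 0, 0.046, 0, 1, 0, 0, 0.0475, 0, 1, 0, 0, 0.0475, 0, 1],
)

```text
clock: 33.02
tcp_pos: [0.4567, -0.1489, 0.0127]
tcp_rot: [0.0, 1.0, -0.0, 0.0]
wrist_force: [-2.4, 0.8, 4.8]
grip_width: 0.001
finger_force: 2.4
```

Request:
servo_tool(
  moves=[0, 0, 0.001, 0, 1, 0, 0, 0.001, 0, 1],
)

```text
clock: 33.28
tcp_pos: [0.4568, -0.1489, 0.0125]
tcp_rot: [0.0, 1.0, -0.001, 0.0]
wrist_force: [-5.4, 0.7, 16.5]
grip_width: 0.003
finger_force: 8.1
```

Request:
servo_tool(
  moves=[0, 0, -0.04, 0, 1, 0, 0, -0.1, 0, 1, 0, 0, -0.138, 0, 1, 0, 0, -0.138, 0, 1],
)

```text
clock: 33.78
tcp_pos: [0.4588, -0.1494, 0.152]
tcp_rot: [0.0, 1.0, -0.001, 0.003]
wrist_force: [0.6, 0.2, 0.0]
grip_width: 0.003
finger_force: 0.0
```

```bash
python3 - <<'E'
from h import *
plan([(.52,-.10,.15,135),(.574,-.068,.13,91)])
E
```

```text
at [ 4.588000e-01 -1.494000e-01  1.520000e-01  1.799624e+02]
[np.float64(-0.0612), np.float64(0.0494), np.float64(0.002), np.float64(0.3747)] rows 5
[np.float64(-0.0156), np.float64(0.0608), np.float64(0.02), np.float64(0.3667)] rows 5
```

Request:
servo_tool(
  moves=[-0.061, 0.0494, 0, 0.375, -0.2, -0.061, 0.0494, 0, 0.375, -0.2, -0.061, 0.0494, 0, 0.375, -0.2, -0.061, 0.0494, 0, 0.375, -0.2, -0.061, 0.0494, 0, 0.375, -0.2],
)

```text
clock: 34.4
tcp_pos: [0.5169, -0.0992, 0.1481]
tcp_rot: [0.383, 0.924, -0.0, -0.001]
wrist_force: [-1.1, -0.1, 1.2]
grip_width: 0.548
finger_force: 0.0
```

Request:
servo_tool(
  moves=[-0.0156, 0.061, 0.02, 0.367, -0.2, -0.0156, 0.061, 0.02, 0.367, -0.2, -0.0156, 0.061, 0.02, 0.367, -0.2, -0.0156, 0.061, 0.02, 0.367, -0.2, -0.0156, 0.061, 0.02, 0.367, -0.2],
)

```text
clock: 35.02
tcp_pos: [0.5713, -0.0673, 0.1284]
tcp_rot: [0.7, 0.714, -0.0, -0.0]
wrist_force: [-0.6, -0.3, 0.2]
grip_width: 0.6
finger_force: 0.0
```

```bash
python3 - <<'E'
from h import *
p,W=shot("wrist","w11"); x,y,z=np.moveaxis(W,-1,0)
h=cv2.cvtColor(p,cv2.COLOR_RGB2HSV)
for b in blobs(W,(abs(z-.094)<.004)&(abs(x-.64)<.12)&(abs(y+.068)<.07),200): print("pk",*rect(W,b))
p,W=shot("top"); x,y,z=np.moveaxis(W,-1,0)
for b in blobs(W,(abs(z-.095)<.008)&(abs(x-.64)<.2)&(abs(y+.07)<.17)&(p.min(-1)>80),50): print("bowl",*rect(W,b))
for b in blobs(W,(abs(z-.077)<.01)&(y<-.2)&(x>.3)&(x<.75),300): print("bin",*rect(W,b))
plan([(.574,-.068,.038,91)])
E
```

```text
pk [573.9 -67.4] [ 38.4 109.4] 0.6 [92.3 93.2 94.1] 6633
pk [643.7 -68.5] [105.1  39.2] 89.3 [92.3 93.2 94. ] 5428
pk [712.6 -58.4] [81.3 40.4] 89.9 [92.2 93.1 94. ] 5193
bowl [644.9 -10.5] [ 65.4 264.4] 89.3 [91.7 94.8 97. ] 379
bowl [715.2 -28.1] [19.9 37.9] 89.0 [92.1 94.7 97. ] 96
bowl [646.7 -27.8] [22.2 38.8] 88.3 [91.7 94.1 96.9] 108
bowl [575.5 -29.1] [33.2 37.5] 88.6 [92.3 94.5 96.4] 103
bin [ 506.1 -391.7] [274.1 293.6] 87.3 [75.4 79.  81.9] 6770
at [ 5.71300e-01 -6.73000e-02  1.28500e-01  9.12167e+01]
[np.float64(-0.0007), np.float64(0.0027), np.float64(0.0905), np.float64(0.0018)] rows 2
```

Request:
servo_tool(
  moves=[-0.001, 0.003, 0.04, 0.002, -0.2, -0.001, 0.003, 0.07, 0.002, -0.2, -0.001, 0.003, 0.085, 0.002, -0.2, -0.001, 0.003, 0.0905, 0.002, -0.2, -0.001, 0.003, 0.0905, 0.002, 0.2],
)

```text
clock: 35.75
tcp_pos: [0.5751, -0.0682, 0.0389]
tcp_rot: [0.702, 0.712, 0.0, 0.0]
wrist_force: [-0.9, -0.7, 1.6]
grip_width: 0.514
finger_force: 0.0
```

Request:
servo_tool(
  moves=[0, 0, 0, 0, 1, 0, 0, 0, 0, 1, 0, 0, 0, 0, 1, 0, 0, 0, 0, 1],
)

```text
clock: 36.25
tcp_pos: [0.5753, -0.0683, 0.0393]
tcp_rot: [0.703, 0.712, 0.0, 0.001]
wrist_force: [-1.2, -0.3, 6.0]
grip_width: 0.427
finger_force: 30.0
```

Request:
servo_tool(
  moves=[0, 0, -0.03, 0, 1, 0, 0, -0.07, 0, 1, 0, 0, -0.11, 0, 1, 0, 0, -0.12, 0, 1, 0, 0, -0.12, 0, 1],
)

```text
clock: 36.88
tcp_pos: [0.5743, -0.0684, 0.1579]
tcp_rot: [0.703, 0.711, -0.0, 0.0]
wrist_force: [-1.7, -0.2, -2.4]
grip_width: 0.43
finger_force: 30.0
```

```bash
python3 - <<'E'
from h import *
p,s=pose(); print(s["grip_width"],s["finger_force"])
im,W=shot("wrist","w12")
for v in (238,246,252,258,266,280,300,330,350,370,395): print(v,[tuple(((W[v,u]-p[:3])*1000).round().tolist()) for u in (10,50,130,160,190,215)])
plan([(.54,-.23,.15,89),(.4815,-.391,.15,87.2)])
E
```

```text
0.42955005954843584 29.999272408895195
238 [(-391.0, -80.0, -158.0), (-342.0, -80.0, -159.0), (-227.0, -69.0, -138.0), (-204.0, -78.0, -159.0), (-152.0, -65.0, -130.0), (-118.0, -59.0, -117.0)]
246 [(nan, nan, nan), (-83.0, 33.0, 99.0), (-217.0, -72.0, -122.0), (-205.0, -89.0, -158.0), (-152.0, -74.0, -128.0), (-117.0, -66.0, -111.0)]
252 [(-397.0, -100.0, -159.0), (-79.0, 33.0, 103.0), (-213.0, -76.0, -114.0), (-47.0, 33.0, 103.0), (-39.0, 33.0, 103.0), (-32.0, 34.0, 103.0)]
258 [(-400.0, -108.0, -159.0), (-78.0, 32.0, 104.0), (-208.0, -79.0, -106.0), (-46.0, 33.0, 105.0), (-38.0, 33.0, 105.0), (-31.0, 33.0, 105.0)]
266 [(-82.0, 33.0, 111.0), (-79.0, 29.0, 104.0), (-204.0, -84.0, -99.0), (-43.0, 33.0, 111.0), (-36.0, 33.0, 110.0), (-29.0, 33.0, 110.0)]
280 [(-78.0, 31.0, 115.0), (-79.0, 25.0, 105.0), (-47.0, 33.0, 118.0), (-40.0, 33.0, 117.0), (-33.0, 33.0, 117.0), (-27.0, 32.0, 115.0)]
300 [(-78.0, 27.0, 117.0), (-72.0, 25.0, 113.0), (-45.0, 30.0, 121.0), (-39.0, 30.0, 120.0), (-31.0, 30.0, 121.0), (-27.0, 27.0, 117.0)]
330 [(-79.0, 19.0, 118.0), (-78.0, 12.0, 109.0), (-46.0, 22.0, 121.0), (-40.0, 22.0, 121.0), (-33.0, 22.0, 120.0), (-27.0, 21.0, 120.0)]
350 [(-78.0, 15.0, 120.0), (-78.0, 6.0, 111.0), (-47.0, 17.0, 122.0), (-40.0, 16.0, 121.0), (-33.0, 16.0, 120.0), (-27.0, 16.0, 121.0)]
370 [(-63.0, 22.0, 133.0), (-55.0, 22.0, 132.0), (-39.0, 23.0, 133.0), (-33.0, 22.0, 133.0), (-27.0, 22.0, 132.0), (-22.0, 22.0, 132.0)]
395 [(-57.0, 22.0, 138.0), (-50.0, 22.0, 138.0), (-36.0, 21.0, 137.0), (-30.0, 22.0, 138.0), (-25.0, 23.0, 138.0), (-21.0, 22.0, 137.0)]
at [ 5.73700e-01 -6.84000e-02  1.57000e-01  9.07112e+01]
[np.float64(-0.1612), np.float64(-0.0357), np.float64(0.007), np.float64(0.0143)] rows 3
[np.float64(-0.162), np.float64(-0.0557), np.float64(-0.0), np.float64(0.015)] rows 3
```

View pics/w12.png

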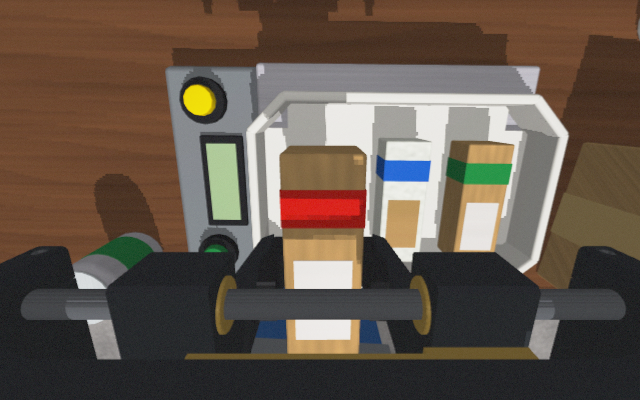

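The wrist image shows packet a gripped at (322,250), with b at (403,200) and c at (480,200) still in the bowl. The gripper body starts about 67 mm above the tips, so the fingers can go deep into the bin.

Request:
servo_tool(
  moves=[-0.05, -0.012, 0, 0.005, 1, -0.1, -0.022, 0.005, 0.014, 1, -0.15, -0.034, 0.007, 0.014, 1, -0.2, -0.048, 0.007, 0.029, 1, -0.25, -0.065, 0.007, 0.029, 1],
)

```text
clock: 37.55
tcp_pos: [0.5112, -0.3199, 0.1491]
tcp_rot: [0.724, 0.69, -0.0, -0.002]
wrist_force: [0.3, 0.1, -2.4]
grip_width: 0.43
finger_force: 30.0
```

Request:
servo_tool(
  moves=[-0.04, -0.014, 0, 0, 1, -0.073, -0.027, 0, 0, 1, -0.073, -0.027, 0, 0, 1, -0.073, -0.027, 0, 0, 1],
)

```text
clock: 38.05
tcp_pos: [0.482, -0.3891, 0.1498]
tcp_rot: [0.724, 0.69, 0.0, -0.001]
wrist_force: [0.4, 0.0, -1.7]
grip_width: 0.426
finger_force: 30.0
```

```bash
python3 - <<'E'
from h import *
p,s=pose(); print(s["grip_width"],s["finger_force"],s["joint_positions"].round(2))
im,W=shot("wrist","w13"); x,y,z=np.moveaxis(W,-1,0)
h=cv2.cvtColor(im,cv2.COLOR_RGB2HSV).astype(int); H,S,V=np.moveaxis(h,-1,0)
for b in blobs(W,(H>5)&(H<18)&(S>180)&(abs(z-.077)<.012),100): print("flap",*rect(W,b))
for b in blobs(W,(abs(z-.08)<.006)&(y<-.2),500): print("bin",*rect(W,b))
plan([(.4815,-.391,.08,87.2),(.4815,-.391,-.008,87.2)])
E
```

```text
0.42610723169043585 29.99949381686747 [ 0.89  0.58 -0.39  1.65  0.26  0.97  0.36]
flap [ 500.5 -333.1] [ 46.1 122.1] 87.2 [75.6 76.5 77.5] 2271
bin [ 504.7 -359.6] [206.8 292.2] 87.2 [77.6 78.9 79.9] 47795
bin [ 503.4 -386.7] [153.1 134.1] 87.1 [75.7 76.6 77.5] 13001
at [ 0.4826 -0.3887  0.1502 87.3463]
[np.float64(-0.0024), np.float64(-0.0009), np.float64(0.0702), np.float64(0.0012)] rows 2
[np.float64(0.0), np.float64(0.0), np.float64(0.088), np.float64(-0.0)] rows 2
```

Request:
servo_tool(
  moves=[-0.003, -0.001, 0.05, 0.001, 1, -0.003, -0.001, 0.08, 0.001, 1, -0.003, -0.001, 0.1, 0.001, 1, -0.003, -0.001, 0.12, 0.001, 1, -0.003, -0.001, 0.135, 0.001, 1],
)

```text
clock: 38.72
tcp_pos: [0.4817, -0.3934, 0.0158]
tcp_rot: [0.724, 0.689, 0.0, 0.0]
wrist_force: [-0.3, -0.3, -1.7]
grip_width: 0.428
finger_force: 30.0
```

Request:
servo_tool(
  moves=[0, 0, 0.01, 0, 1, 0, 0, 0.021, 0, 1, 0, 0, 0.021, 0, 1],
)

```text
clock: 39.1
tcp_pos: [0.4805, -0.3933, -0.0053]
tcp_rot: [0.725, 0.689, -0.0, -0.001]
wrist_force: [0.1, 0.6, -1.9]
grip_width: 0.429
finger_force: 30.0
```

Request:
servo_tool(
  moves=[0, 0, 0, 0, 0.01, 0, 0, 0, 0, -0.14, 0, 0, 0, 0, -0.14, 0, 0, 0, 0, -0.14, 0, 0, 0, 0, -0.14],
)

```text
clock: 39.72
tcp_pos: [0.4813, -0.3937, -0.0044]
tcp_rot: [0.725, 0.689, 0.0, 0.0]
wrist_force: [-0.1, 0.1, 0.2]
grip_width: 0.568
finger_force: 0.3
```

Request:
servo_tool(
  moves=[0, 0, -0.03, 0, -0.14, 0, 0, -0.07, 0, -0.14, 0, 0, -0.11, 0, -0.14, 0, 0, -0.15, 0, -0.14, 0, 0, -0.16, 0, -0.14],
)

```text
clock: 40.35
tcp_pos: [0.4825, -0.3944, 0.1581]
tcp_rot: [0.725, 0.689, 0.0, 0.002]
wrist_force: [-0.7, 0.3, 0.1]
grip_width: 0.569
finger_force: 0.0
```

```bash
python3 - <<'E'
from h import *
im,W=shot("top","t14"); x,y,z=np.moveaxis(W,-1,0)
for b in blobs(W,(abs(z-.095)<.008)&(abs(x-.64)<.2)&(abs(y+.07)<.17)&(im.min(-1)>80),50): print("bowl",*rect(W,b))
im,W=shot("wrist","w14"); x,y,z=np.moveaxis(W,-1,0)
h=cv2.cvtColor(im,cv2.COLOR_RGB2HSV).astype(int); H,S,V=np.moveaxis(h,-1,0)
m=(abs(x-.5035)<.06)&(abs(y+.36)<.05); print("mouth z", np.nanpercentile(z[m],[1,10,50,90,99]))
plan([(.56,-.23,.15,89),(.644,-.07,.13,89.5)])
E
```

```text
bowl [644.2 -65.4] [176.2 264.7] 89.9 [90.9 94.5 97.1] 892
bowl [716. -72.] [108.3  40.2] 89.9 [91.7 94.3 96.9] 487
bowl [646.4 -70.1] [107.   39.1] 89.6 [91.5 94.2 96.8] 499
mouth z [0.07547358 0.07666    0.27249964 0.29367275 0.29641853]
at [ 0.4815 -0.3939  0.1561 87.1138]
[np.float64(0.1676), np.float64(0.0702), np.float64(0.0061), np.float64(-0.0157)] rows 3
[np.float64(0.1614), np.float64(0.0812), np.float64(0.02), np.float64(-0.0042)] rows 3
```

View pics/w14.png

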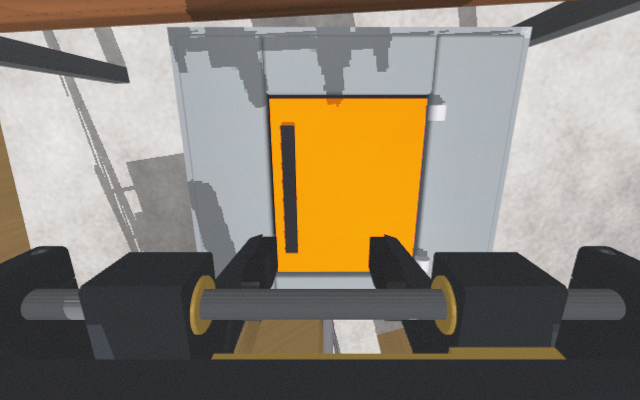

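The wrist view shows the orange flap shut and level (270–425, 97–272) with the gripper empty, so packet a is in. Now packet b.

Request:
servo_tool(
  moves=[0.055, 0.023, 0.006, -0.016, -0.2, 0.11, 0.046, 0.006, -0.016, -0.2, 0.1676, 0.07, 0.006, -0.016, -0.2, 0.1676, 0.07, 0.006, -0.016, -0.2],
)

```text
clock: 40.95
tcp_pos: [0.5611, -0.222, 0.1478]
tcp_rot: [0.71, 0.705, 0.001, -0.002]
wrist_force: [-0.3, -1.5, -0.1]
grip_width: 0.598
finger_force: 0.0
```

Request:
servo_tool(
  moves=[0.055, 0.028, 0.01, -0.004, -0.2, 0.11, 0.055, 0.02, -0.004, -0.2, 0.161, 0.081, 0.02, -0.004, -0.2, 0.161, 0.081, 0.02, -0.004, -0.2, 0.161, 0.081, 0.02, -0.004, -0.2],
)

```text
clock: 41.58
tcp_pos: [0.642, -0.0716, 0.1278]
tcp_rot: [0.71, 0.704, -0.001, -0.001]
wrist_force: [-0.4, -1.2, 0.2]
grip_width: 0.599
finger_force: 0.0
```

```bash
python3 - <<'E'
from h import *
p,W=shot("wrist"); x,y,z=np.moveaxis(W,-1,0)
for b in blobs(W,(abs(z-.094)<.004)&(abs(x-.64)<.12)&(abs(y+.068)<.07),200): print("pk",*rect(W,b))
plan([(.644,-.07,.0385,89.5)])
E
```

```text
pk [644.2 -71.1] [ 38.5 110.5] 0.2 [92.3 93.2 94.1] 6708
pk [712.5 -72.5] [109.3  39.4] 89.5 [92.3 93.2 94. ] 5753
at [ 6.41900e-01 -7.26000e-02  1.28100e-01  8.93863e+01]
[np.float64(0.0027), np.float64(0.002), np.float64(0.0896), np.float64(-0.0009)] rows 2
```

Request:
servo_tool(
  moves=[0.002, 0.002, 0.04, 0, -0.2, 0.002, 0.002, 0.07, 0, -0.2, 0.002, 0.002, 0.085, 0, -0.2, 0.002, 0.002, 0.09, 0, -0.2, 0.002, 0.002, 0.09, 0, 0.2],
)

```text
clock: 42.25
tcp_pos: [0.6456, -0.0687, 0.04]
tcp_rot: [0.71, 0.704, 0.0, 0.0]
wrist_force: [-0.3, 0.3, 0.3]
grip_width: 0.511
finger_force: 0.0
```

Request:
servo_tool(
  moves=[0, 0, 0, 0, 1, 0, 0, 0, 0, 1, 0, 0, 0, 0, 1, 0, 0, 0, 0, 1],
)

```text
clock: 42.75
tcp_pos: [0.6459, -0.0683, 0.0405]
tcp_rot: [0.71, 0.704, 0.0, 0.001]
wrist_force: [-1.6, -1.7, 7.1]
grip_width: 0.426
finger_force: 30.0
```

Request:
servo_tool(
  moves=[0, 0, -0.03, 0, 1, 0, 0, -0.07, 0, 1, 0, 0, -0.11, 0, 1, 0, 0, -0.12, 0, 1, 0, 0, -0.12, 0, 1],
)

```text
clock: 43.38
tcp_pos: [0.6449, -0.0681, 0.1588]
tcp_rot: [0.71, 0.704, -0.0, -0.0]
wrist_force: [-0.1, -0.4, -2.4]
grip_width: 0.428
finger_force: 30.0
```

```bash
python3 - <<'E'
from h import *
plan([(.57,-.22,.15,88.5),(.4815,-.392,.15,87.2)])
E
```

```text
at [ 6.44900e-01 -6.81000e-02  1.58800e-01  8.95176e+01]
[np.float64(-0.1525), np.float64(-0.0736), np.float64(0.0088), np.float64(0.0085)] rows 3
[np.float64(-0.1743), np.float64(-0.084), np.float64(-0.0), np.float64(0.0108)] rows 4
```

Request:
servo_tool(
  moves=[-0.05, -0.024, 0.005, 0.008, 1, -0.1, -0.049, 0.008, 0.008, 1, -0.1525, -0.0736, 0.009, 0.0085, 1, -0.1525, -0.0736, 0.009, 0.0085, 1],
)

```text
clock: 43.88
tcp_pos: [0.5656, -0.2267, 0.1474]
tcp_rot: [0.72, 0.694, -0.003, -0.001]
wrist_force: [0.7, 0.9, -2.7]
grip_width: 0.428
finger_force: 30.0
```

Request:
servo_tool(
  moves=[-0.05, -0.024, 0, 0.01, 1, -0.1, -0.048, 0, 0.011, 1, -0.15, -0.072, 0, 0.011, 1, -0.1743, -0.084, 0, 0.011, 1, -0.1743, -0.084, 0, 0.011, 1],
)

```text
clock: 44.5
tcp_pos: [0.4795, -0.3934, 0.1483]
tcp_rot: [0.726, 0.688, -0.001, -0.001]
wrist_force: [0.8, -0.3, -3.2]
grip_width: 0.43
finger_force: 30.0
```

Request:
servo_tool(
  moves=[0, 0, 0, 0, 1, 0, 0, 0, 0, 1, 0, 0, 0, 0, 1],
)

```text
clock: 44.88
tcp_pos: [0.4825, -0.3908, 0.1503]
tcp_rot: [0.724, 0.69, 0.0, -0.0]
wrist_force: [0.4, 0.1, -2.0]
grip_width: 0.429
finger_force: 30.0
```

```bash
python3 - <<'E'
from h import *
print(pose()[1]["grip_width"])
plan([(.4815,-.392,-.005,87.2)])
E
```

```text
0.428879153806616
at [ 0.4825 -0.3908  0.1503 87.292 ]
[np.float64(-0.0013), np.float64(-0.001), np.float64(0.1553), np.float64(0.0008)] rows 3
```

Request:
servo_tool(
  moves=[-0.001, -0.001, 0.05, 0.001, 1, -0.001, -0.001, 0.08, 0.001, 1, -0.001, -0.001, 0.1, 0.001, 1, -0.001, -0.001, 0.12, 0.001, 1, -0.001, -0.001, 0.135, 0.001, 1],
)

```text
clock: 45.5
tcp_pos: [0.4811, -0.3931, 0.0149]
tcp_rot: [0.725, 0.689, 0.0, 0.0]
wrist_force: [-0.7, 0.7, -1.5]
grip_width: 0.429
finger_force: 30.0
```

Request:
servo_tool(
  moves=[0, 0, 0.01, 0, 1, 0, 0, 0.02, 0, 1, 0, 0, 0.02, 0, 1],
)

```text
clock: 45.88
tcp_pos: [0.4802, -0.3928, -0.0052]
tcp_rot: [0.725, 0.689, -0.0, -0.001]
wrist_force: [-0.3, 1.0, -2.0]
grip_width: 0.43
finger_force: 30.0
```

Request:
servo_tool(
  moves=[0, 0, 0, 0, 0.01, 0, 0, 0, 0, -0.14, 0, 0, 0, 0, -0.14, 0, 0, 0, 0, -0.14, 0, 0, 0, 0, -0.14],
)

```text
clock: 46.5
tcp_pos: [0.4809, -0.3931, -0.0044]
tcp_rot: [0.725, 0.689, 0.0, 0.0]
wrist_force: [-0.2, -0.1, 0.4]
grip_width: 0.57
finger_force: 0.3
```

Request:
servo_tool(
  moves=[0, 0, -0.03, 0, -0.14, 0, 0, -0.07, 0, -0.14, 0, 0, -0.11, 0, -0.14, 0, 0, -0.15, 0, -0.14, 0, 0, -0.16, 0, -0.14],
)

```text
clock: 47.12
tcp_pos: [0.4821, -0.3938, 0.1581]
tcp_rot: [0.725, 0.689, 0.0, 0.002]
wrist_force: [0.8, -0.1, -0.3]
grip_width: 0.568
finger_force: 0.0
```

```bash
python3 - <<'E'
from h import *
im,W=shot("top","t15"); x,y,z=np.moveaxis(W,-1,0)
for b in blobs(W,(abs(z-.095)<.008)&(abs(x-.64)<.2)&(abs(y+.07)<.17)&(im.min(-1)>80),50): print("bowl",*rect(W,b))
im,W=shot("wrist","w15"); x,y,z=np.moveaxis(W,-1,0)
h=cv2.cvtColor(im,cv2.COLOR_RGB2HSV).astype(int); H,S,V=np.moveaxis(h,-1,0)
for b in blobs(W,(H>5)&(H<24)&(S>180)&(y<-.2),300): print("flap",*rect(W,b))
plan([(.60,-.24,.15,89),(.7125,-.0725,.13,90)])
E
```

```text
bowl [644.5 -65.2] [265.2 176. ] 0.1 [91.2 94.6 97.2] 898
bowl [715.5 -71.9] [107.9  40.4] 89.7 [91.5 94.2 96.9] 485
flap [ 486.  -398.8] [179.2 167.6] 86.9 [75.7 76.6 77.5] 22108
at [ 0.481  -0.3933  0.1561 87.0545]
[np.float64(0.1592), np.float64(0.1109), np.float64(0.0061), np.float64(-0.0162)] rows 4
[np.float64(0.1694), np.float64(0.1096), np.float64(0.02), np.float64(-0.0083)] rows 4
```

Flap shut again, so b is posted. Now packet c.

Request:
servo_tool(
  moves=[0.045, 0.03, 0.006, -0.016, -0.2, 0.09, 0.062, 0.006, -0.016, -0.2, 0.135, 0.094, 0.006, -0.016, -0.2, 0.159, 0.111, 0.006, -0.016, -0.2, 0.159, 0.111, 0.006, -0.016, -0.2],
)

```text
clock: 47.85
tcp_pos: [0.6002, -0.2361, 0.1474]
tcp_rot: [0.712, 0.703, 0.0, -0.002]
wrist_force: [-0.9, -1.2, 0.7]
grip_width: 0.602
finger_force: 0.0
```

Request:
servo_tool(
  moves=[0.045, 0.03, 0.01, -0.008, -0.2, 0.09, 0.06, 0.02, -0.008, -0.2, 0.135, 0.088, 0.02, -0.008, -0.2, 0.1694, 0.1096, 0.02, -0.008, -0.2, 0.1694, 0.1096, 0.02, -0.008, -0.2],
)

```text
clock: 48.48
tcp_pos: [0.7122, -0.0693, 0.1277]
tcp_rot: [0.706, 0.708, 0.0, -0.001]
wrist_force: [-0.2, 0.3, 0.3]
grip_width: 0.599
finger_force: 0.0
```

Request:
servo_tool(
  moves=[0, 0, 0, 0, -0.2, 0, 0, 0, 0, -0.2],
)

```text
clock: 48.72
tcp_pos: [0.7114, -0.0756, 0.1289]
tcp_rot: [0.709, 0.706, -0.001, 0.0]
wrist_force: [0.4, -0.9, 0.6]
grip_width: 0.602
finger_force: 0.0
```

```bash
python3 - <<'E'
from h import *
p,W=shot("wrist"); x,y,z=np.moveaxis(W,-1,0)
for b in blobs(W,(abs(z-.094)<.004)&(abs(x-.64)<.12)&(abs(y+.068)<.07),200): print("pk",*rect(W,b))
plan([(.7125,-.0725,.0395,90)])
E
```

```text
pk [523.8  -1.4] [15.6  7.5] 43.1 [91.1 93.6 94.6] 215
pk [712.8 -72.4] [109.5  38.3] 89.9 [92.3 93.2 94. ] 6678
at [ 7.11600e-01 -7.51000e-02  1.29100e-01  8.97796e+01]
[np.float64(0.0026), np.float64(0.0009), np.float64(0.0896), np.float64(-0.0018)] rows 2
```

Request:
servo_tool(
  moves=[0.002, 0.001, 0.04, 0, -0.2, 0.002, 0.001, 0.07, 0, -0.2, 0.002, 0.001, 0.085, 0, -0.2, 0.002, 0.001, 0.09, 0, -0.2, 0.002, 0.001, 0.09, 0, 0.2],
)

```text
clock: 49.4
tcp_pos: [0.7139, -0.0707, 0.0402]
tcp_rot: [0.708, 0.707, 0.0, 0.0]
wrist_force: [-0.0, -0.4, 0.9]
grip_width: 0.511
finger_force: 0.0
```

Request:
servo_tool(
  moves=[0, 0, 0, 0, 1, 0, 0, 0, 0, 1, 0, 0, 0, 0, 1, 0, 0, 0, 0, 1],
)

```text
clock: 49.9
tcp_pos: [0.7142, -0.0706, 0.0407]
tcp_rot: [0.708, 0.707, 0.001, 0.001]
wrist_force: [-0.8, -0.6, 6.9]
grip_width: 0.429
finger_force: 30.0
```

Request:
servo_tool(
  moves=[0, 0, -0.03, 0, 1, 0, 0, -0.07, 0, 1, 0, 0, -0.11, 0, 1, 0, 0, -0.12, 0, 1, 0, 0, -0.12, 0, 1],
)

```text
clock: 50.52
tcp_pos: [0.713, -0.0706, 0.1587]
tcp_rot: [0.708, 0.707, -0.0, -0.0]
wrist_force: [-0.9, 0.5, -3.0]
grip_width: 0.423
finger_force: 30.0
```

```bash
python3 - <<'E'
from h import *
plan([(.60,-.23,.15,88.5),(.4815,-.392,.15,87.2)])
E
```

```text
at [ 7.13000e-01 -7.06000e-02  1.58700e-01  8.99357e+01]
[np.float64(-0.1595), np.float64(-0.1128), np.float64(0.0087), np.float64(0.012)] rows 4
[np.float64(-0.165), np.float64(-0.1142), np.float64(-0.0), np.float64(0.0108)] rows 4
```

Request:
servo_tool(
  moves=[-0.04, -0.028, 0.005, 0.012, 1, -0.08, -0.057, 0.009, 0.012, 1, -0.12, -0.085, 0.009, 0.012, 1, -0.1595, -0.113, 0.009, 0.012, 1, -0.1595, -0.113, 0.009, 0.012, 1],
)

```text
clock: 51.15
tcp_pos: [0.5955, -0.2354, 0.1475]
tcp_rot: [0.719, 0.695, -0.003, -0.001]
wrist_force: [0.6, 0.1, -1.5]
grip_width: 0.424
finger_force: 30.0
```

Request:
servo_tool(
  moves=[-0.04, -0.028, 0, 0.01, 1, -0.083, -0.057, 0, 0.011, 1, -0.124, -0.086, 0, 0.011, 1, -0.165, -0.114, 0, 0.011, 1, -0.165, -0.114, 0, 0.011, 1],
)

```text
clock: 51.78
tcp_pos: [0.4775, -0.3956, 0.1481]
tcp_rot: [0.727, 0.687, -0.002, -0.002]
wrist_force: [0.5, 0.3, -2.0]
grip_width: 0.428
finger_force: 30.0
```

Request:
servo_tool(
  moves=[0, 0, 0, 0, 1, 0, 0, 0, 0, 1, 0, 0, 0, 0, 1],
)

```text
clock: 52.15
tcp_pos: [0.4828, -0.3904, 0.1502]
tcp_rot: [0.724, 0.69, 0.0, -0.0]
wrist_force: [0.0, -0.0, -2.4]
grip_width: 0.425
finger_force: 30.0
```

```bash
python3 - <<'E'
from h import *
print(pose()[1]["grip_width"])
plan([(.4815,-.392,-.005,87.2)])
E
```

```text
0.4253053482504426
at [ 0.4828 -0.3904  0.1502 87.3064]
[np.float64(-0.0017), np.float64(-0.0012), np.float64(0.1552), np.float64(0.0009)] rows 3
```

Request:
servo_tool(
  moves=[-0.001, -0.001, 0.05, 0.001, 1, -0.001, -0.001, 0.08, 0.001, 1, -0.001, -0.001, 0.1, 0.001, 1, -0.001, -0.001, 0.12, 0.001, 1, -0.001, -0.001, 0.135, 0.001, 1],
)

```text
clock: 52.78
tcp_pos: [0.4813, -0.3929, 0.0148]
tcp_rot: [0.725, 0.689, 0.0, 0.0]
wrist_force: [-0.7, -0.3, -2.6]
grip_width: 0.43
finger_force: 30.0
```

Request:
servo_tool(
  moves=[0, 0, 0.01, 0, 1, 0, 0, 0.02, 0, 1, 0, 0, 0.02, 0, 1],
)

```text
clock: 53.15
tcp_pos: [0.4803, -0.3925, -0.0052]
tcp_rot: [0.725, 0.689, -0.0, -0.001]
wrist_force: [-0.6, 1.5, -2.0]
grip_width: 0.427
finger_force: 30.0
```

Request:
servo_tool(
  moves=[0, 0, 0, 0, 0.01, 0, 0, 0, 0, -0.14, 0, 0, 0, 0, -0.14, 0, 0, 0, 0, -0.14, 0, 0, 0, 0, -0.14],
)

```text
clock: 53.78
tcp_pos: [0.481, -0.3929, -0.0044]
tcp_rot: [0.725, 0.689, 0.0, 0.0]
wrist_force: [-0.1, -0.1, 0.8]
grip_width: 0.572
finger_force: 0.3
```

Request:
servo_tool(
  moves=[0, 0, -0.03, 0, -0.14, 0, 0, -0.07, 0, -0.14, 0, 0, -0.11, 0, -0.14, 0, 0, -0.15, 0, -0.14, 0, 0, -0.2, 0, -0.14],
)

```text
clock: 54.4
tcp_pos: [0.4801, -0.3923, 0.1961]
tcp_rot: [0.725, 0.689, -0.0, -0.001]
wrist_force: [0.0, -0.5, 0.0]
grip_width: 0.57
finger_force: 0.0
```

Request:
servo_tool(
  moves=[0, 0, 0, 0, -0.14, 0, 0, 0, 0, -0.14, 0, 0, 0, 0, -0.14, 0, 0, 0, 0, -0.14, 0, 0, 0, 0, -0.14],
)

```text
clock: 55.02
tcp_pos: [0.4806, -0.3925, 0.1947]
tcp_rot: [0.725, 0.689, -0.0, -0.001]
wrist_force: [-0.7, 0.1, -0.5]
grip_width: 0.568
finger_force: 0.0
```

```bash
python3 - <<'E'
from h import *
im,W=shot("top","t16"); x,y,z=np.moveaxis(W,-1,0)
for b in blobs(W,(abs(z-.095)<.008)&(abs(x-.64)<.2)&(abs(y+.07)<.17)&(im.min(-1)>80),50): print("bowl",*rect(W,b))
im,W=shot("wrist","w16"); x,y,z=np.moveaxis(W,-1,0)
h=cv2.cvtColor(im,cv2.COLOR_RGB2HSV).astype(int); H,S,V=np.moveaxis(h,-1,0)
for b in blobs(W,(H>5)&(H<24)&(S>180)&(y<-.2),300): print("flap",*rect(W,b))
im,W=shot("scene","s16")
E
```

```text
bowl [644.2 -65.3] [264.2 176.4] 0.2 [90.9 94.6 97.3] 899
flap [ 532.8 -408.1] [210.8 194.9] 87.1 [75.7 76.6 77.5] 17836
```

View pics/s16.png

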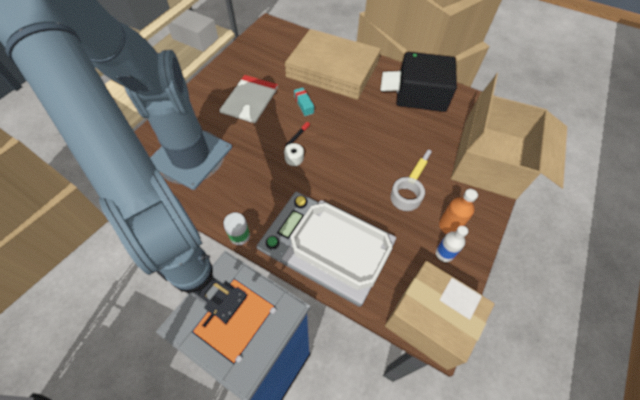

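View pics/w16.png

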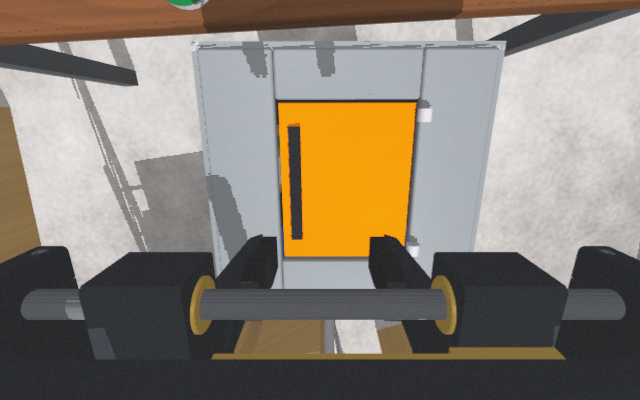

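The scene image shows the empty bowl on the scale at (342,243), the bystanders in place and no packets left on the bench. The wrist image shows the flap shut (278–415, 100–257) and the gripper empty above it.

```bash
python3 -c "
from workcell import bot
print(bot.sign_off())"
```

```text
the job is handed in; nothing more can be done
None
```

I tared the scale with the empty bowl, weighed and booked all three packets, and posted them through the flap, which shut each time. The empty bowl is on the scale, and the job is handed in; the hand-in returned no verdict.

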